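# Clamp the levelling board in the screw press

### The job

Lay the thin wooden board flat along the bed of the small screw press, under the raised foot, with one end up against the press's low end stop so that the other end sticks out for finishing, and let go of it. Then screw the knob down clockwise, your hand sinking with the knob so that it is never pulled or pushed hard along its stem, until the foot touches the board and then about 25 degrees more, so that the board is held firmly but not crushed. Let go and leave it clamped.

Things in the scene. Friction and masses are not known exactly. Their poses are not given: they have to be found in the camera images.
- board_mid (a point): centre (half-way up) of the loose thin plain wooden levelling board, 42 x 165 x 7 mm, 18 to 36 g, lying flat in front of the press; its y axis runs along the 165 mm length, z is up; either end may go to the stop
- press_board: the same board; origin at the centre of its underside, axes as for board_mid
- press: fixed small screw press, base 122 x 128 mm. Origin on the table right under the screw's axis; z up, y along the bed. Bed: flat wooden strip, top at z 20 mm, x -30 to 30, y -35 to 80 mm, on rubber springs (12 N/mm). End stop: steel ledge across the bed, face at y -35 mm, top 6 mm above the bed. The y+ end is open; the column stands behind, x 42 to 68, y -17 to 17 mm
- bed_spot (a point): point on the bed's top (press x 0, y 47.5, z 20 mm) over which the middle of the board lies when its end is at the stop; the other end then overhangs the bed to press y 130 mm. Axes as the press
- knob_ref (a point): where to find the knob: round, black, ribbed, 38 mm across, 28 mm high, on top of the screw; fully up its middle is within 4 mm above or below this point, 176 mm above the table. Nothing stands beside it. The nut round the screw (34 mm across) and the arm lie below it, 86 to 128 mm above the table, in this job never nearer than 27 mm to its middle
- knob_turn (a joint): turn of the knob, rad: 0 fully up, grows clockwise seen from above, to 6.4. Each rad sinks knob and foot 4.77 mm. Free turning takes 0.25 N m; it stays where left. The foot, a 28 mm steel disc, starts 10 to 18 mm above the lying board, not measured: feel for its touch, after which torque grows 0.27 N m and force 57 N per rad. 0.42 rad past touch (24 N, +0.115 N m) is right, 0.3 to 0.58 will do
- knob_play (a joint): spring play of the knob along its stem in m: 0 at rest, + pulled up, - pushed down, 2.5 N/mm; straining it beyond 4 mm (10 N) spoils it. Note on the knob's torque: the thread's 0.25 N m friction opposes the last small motion, so a hand at rest may read it either way round; compare readings taken alike, after equal small steps
Things that resemble listed ones, but are neither listed nor needed, are in the scene too. Of the things that look like the press_board, take the one that is farthest to the robot's left at the start.

How it is judged (in metres and radians):
On the way, in this order (a step that is already met when the one before it is completed fails the run):
1. the board lies flat on the bed under the foot, its end against the stop, let go (x of board_mid in the frame of press between -0.012 and 0.012 m and y of board_mid in the frame of press between 0.043 and 0.0535 m and z of board_mid in the frame of press between 0.0185 and 0.027 m and angle between the y axis of board_mid and the y axis of press, either way round below 0.12 rad and contact force between the fingers and press_board below 0.1 N), for 0.2 s.
2. the board is clamped onto the bed with 14 to 36 N (contact force between press and press_board between 14 and 36 N), for 0.2 s.
At the end, for the whole second after the job is handed in: The board lies flat on the bed (its centre 18.5 to 27 mm above the press's underside), within 12 mm of the bed's centre line and 0.12 rad of its direction, its end within 6 mm of the stop; it is clamped onto the bed with 14 to 36 N, at rest, and let go (all of step 2 and x of board_mid in the frame of press between -0.012 and 0.012 m and y of board_mid in the frame of press between 0.043 and 0.0535 m and z of board_mid in the frame of press between 0.0185 and 0.027 m and angle between the y axis of board_mid and the y axis of press, either way round below 0.12 rad and linear speed of press_board below 0.01 m/s); the robot touches nothing.
It fails at once if the board is crushed: pressed onto the press with more than 50 N (contact force between press and press_board above 50 N).
It fails at once if the knob is pulled or pushed more than 4 mm along its stem against its spring (10 N): the hand did not follow its travel (value of joint knob_play above 0.004 m or value of joint knob_play below -0.004 m).
It also fails if it takes over 72 s, if anything falls off the work surface, if the arm or the gripper's body presses on something with over 40 N, if the wrist force passes 120 N, or if a joint passes its speed limit or range.

### The arm

A 6-joint arm with a two-finger parallel gripper is mounted at the origin on a cart in front of the work surface, level with it; the furniture and walls round the work are solid. World frame = base frame: x ahead of the robot, y to its left, z up, the work surface at z = 0. Lengths are in mm, angles in rad, forces in N, time in s.
With the tool pointing down it reaches from about 350 to 775 mm from the base axis. Payload 7.3 kg.
Tool frame: the origin (TCP) lies midway between the tips of the shut fingers; the grasp point (between the pads) lies bot.tcp_to_grasp behind it (bot.tcp_to_grasp is the distance from the TCP to the grasp point, in mm); z points along the fingers, y is the direction in which the jaws open and shut (so a half turn about z gives the same grasp; the last joint's range is limited). The gripper opens to 92 mm and grips with 3 to 60 N. Pads are 19 mm wide; open, the fingers measure 130 mm over their backs; the gripper's body (75 mm by 190 mm) begins 47 mm behind the grasp point.
Start: joints at [1.143, 0.342, 1.524, -0, 1.275, -0.146], TCP at [145.98, 504.318, 204.741] pointing down, gripper open.
Joint ranges: [-2.53, 2.53], [-0.77, 2.02], [0.04, 2.7], [-1, 4.14], [0.28, 2.66], [-3.11, 3.11]. Speed limits (rad/s): [2.57, 2.57, 3.14, 3.14, 3.14, 3.14].

### API

Orientations are given as [roll, pitch, yaw] about the fixed x, y, z axes, in that order (R = Rz(yaw) Ry(pitch) Rx(roll)).
In Python, from plant import bot gives the robot as it stands.
- The arm moves only by the shell command python3 -m inch 'ROWS'. ROWS is JSON, one flat list of numbers, 7 for each row, row after row: the shift along the world's x, y, z in cm, then the turn, a rotation vector about the world's x, y, z in degrees, then the gripper command: -1 is shut, 1 is fully open, values between are in proportion. In form: [tx, ty, tz, ax, ay, az, fingers, tx, ty, tz, ax, ay, az, fingers, ...]. A call has exactly 5 rows; each row is the pose to reach, as a shift and turn from the pose measured when the call began; what a row does not reach only later rows make up. A row lasts 1/10 s, in which the tool goes at most 50 mm and 8.59 degrees, less where a joint would pass 70% of its speed; a pose out of reach is approached as far as the arm can. A call with a gripper value outside its range is refused whole. The fingers move at their own pace and stop on an object; the grip force is fixed at half the most. Time passes only in rows, so rows that repeat a pose let the fingers close, or fill a call up. It gives the time, the measured TCP pose, the force and the opening at its end, in the units of the state.
- bot.get_obs(): the state, without advancing time (a new reading comes with each control period).
- bot.capture(name): name is "scene" or "top"; returns the picture (480x640x3 uint8, red, green, blue); there is no depth.
- bot.calibration(name): a dict with "fx", "fy", "cx", "cy" (pixels), "cam_to_world" (4x4, takes a point from camera to world coordinates). Camera axes: x right, y down, z forward; pixel columns grow to the right and rows downward; lengths in mm; the calibration is good to about 2 mm. A picture is of the moment at which its call begins. calibration takes no time and is no camera call.
- bot.close_job(): hands the job in, once; it reports no verdict.
The state is a dict: "time": time; "joint_positions": joint angles; "dq": joint speeds; "tau": joint torques, N m; "tool_pos": TCP position; "tcp_rot": TCP orientation; "contact_force": force on the tool from outside, world axes, zero at the start; "moment": the same for the moment, N m; "grip_width": finger opening in mm.
Only numpy, scipy, OpenCV 4.12 (cv2) and the standard library are available. Lean on these libraries where they do the work, as an engineer would, in place of code of your own. Each camera call takes 0.05 s, during which the arm holds its last target.

## Working session

There is one attempt and no reset: what is moved stays moved. The work goes in short steps, Python scripts to look and compute and a shell command to move; the robot and the scene stay as the last step left them, time stands still between calls to the robot, and variables do not carry over. Pictures are saved under pics/ and viewed, and the job is handed in when it is done.

```bash
ls; mkdir -p pics; python3 - <<'E'
from plant import bot
import cv2
print(bot.get_obs(), bot.tcp_to_grasp)
for n in("scene","top"):
    cv2.imwrite(f"pics/{n}0.png",bot.capture(n)[:,:,::-1]); print(n,bot.calibration(n))
E
```

```text
pics
{'time': 0.0, 'joint_positions': array([ 1.14302933e+00,  3.42680921e-01,  1.52502640e+00,  5.00640621e-06,
        1.27539613e+00, -1.46002582e-01]), 'dq': array([-0.00079738,  0.00023177,  0.00189055,  0.00087932,  0.00130913,
       -0.00031111]), 'tau': array([ 2.17047855e-04, -4.31227076e+01, -2.44225448e+01,  7.19799497e-02,
        5.55974082e-02, -1.50286869e-04]), 'tool_pos': array([145.7689263 , 503.89530681, 204.06341187]), 'tcp_rot': array([-3.14009863e+00, -2.24533872e-04,  2.85982661e+00]), 'contact_force': array([-0.27145309, -0.24254746,  0.15285452]), 'moment': array([0.02241348, 0.01815094, 0.01529488]), 'grip_width': 91.65500963772529} 18.8
scene {'fx': 470.75189733844655, 'fy': 470.75189733844655, 'cx': 316.2561686074136, 'cy': 244.81630565873056, 'cam_to_world': array([[-9.15351081e-01, -3.08539891e-01,  2.58719028e-01,
         2.74427997e+02],
       [-4.02606731e-01,  6.91190405e-01, -6.00136355e-01,
         2.25346133e+02],
       [ 6.34189614e-03, -6.53497483e-01, -7.56902120e-01,
         7.71518482e+02],
       [ 0.00000000e+00,  0.00000000e+00,  0.00000000e+00,
         1.00000000e+00]])}
top {'fx': 493.75036334074827, 'fy': 493.75036334074827, 'cx': 321.80709043790665, 'cy': 235.31481362494955, 'cam_to_world': array([[-1.01851670e-01, -9.71818860e-01,  2.12589608e-01,
         3.38337408e+02],
       [-9.94777396e-01,  9.80689127e-02, -2.82916922e-02,
        -2.76966509e+02],
       [ 6.64596829e-03, -2.14360893e-01, -9.76731918e-01,
         9.47454337e+02],
       [ 0.00000000e+00,  0.00000000e+00,  0.00000000e+00,
         1.00000000e+00]])}
```

View pics/scene0.png

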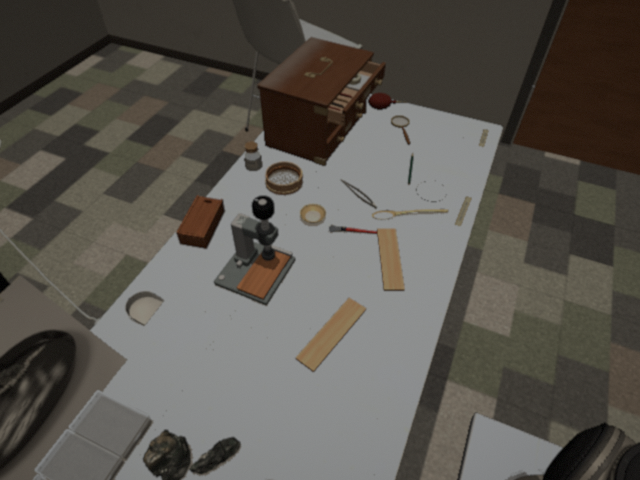

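View pics/top0.png

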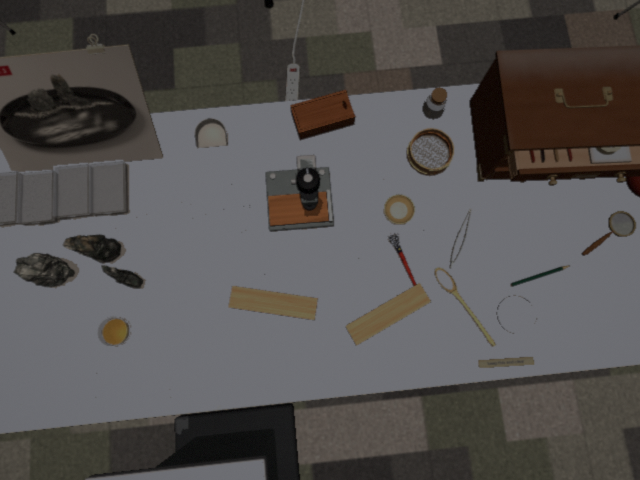

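Top view: two boards, at (273,303) and (388,314). Left in this picture is the robot's left (+y), so I want the first one, which is at about (331,334) in the scene view. The press is at about (300,198) in top, its knob at (307,180) in top and (263,207) in scene. Next I'll zoom in and measure.

```bash
cat > h.py <<'E'
from plant import bot
import numpy as np, cv2
def ray(n,u,v):
    c=bot.calibration(n);T=c['cam_to_world']
    d=T[:3,:3]@np.array([(u-c['cx'])/c['fx'],(v-c['cy'])/c['fy'],1]);return T[:3,3],d
def onz(n,u,v,z):
    o,d=ray(n,u,v);return o+d*(z-o[2])/d[2]
def proj(n,p):
    c=bot.calibration(n);T=c['cam_to_world'];q=T[:3,:3].T@(np.array(p)-T[:3,3])
    return np.array([c['fx']*q[0]/q[2]+c['cx'],c['fy']*q[1]/q[2]+c['cy']])
def tri(a,b):
    (o1,d1),(o2,d2)=ray("scene",*a),ray("top",*b)
    s=np.linalg.lstsq(np.c_[d1,-d2],o2-o1,rcond=None)[0]
    p,q=o1+s[0]*d1,o2+s[1]*d2;return (p+q)/2,np.linalg.norm(p-q)
E
python3 - <<'E'
from h import *
np.set_printoptions(precision=1,suppress=True)
for n,win in(("scene",(205,180,310,310)),("top",(250,140,350,240))):
    im=cv2.imread(f"pics/{n}0.png")
    x0,y0,x1,y1=win
    cv2.imwrite(f"pics/z_{n}.png",cv2.resize(im[y0:y1,x0:x1],None,fx=5,fy=5,interpolation=cv2.INTER_CUBIC)[:600])
    hsv=cv2.cvtColor(im,cv2.COLOR_BGR2HSV)
    m=cv2.inRange(hsv,(8,70,90),(28,255,255))
    for c in cv2.findContours(m,cv2.RETR_EXTERNAL,cv2.CHAIN_APPROX_NONE)[0]:
        if cv2.contourArea(c)>800:
            w=np.array([onz(n,*p[0],7)[:2] for p in c],np.float32)
            r=cv2.minAreaRect(w); print(n,c.mean(0),r)
E
```

```text
scene [[330.3 334.2]] ((423.4183349609375, -197.4578399658203), (164.51077270507812, 40.996368408203125), 75.77837371826172)
scene [[264.6 273.9]] ((606.1397094726562, -271.6297607421875), (116.62388610839844, 61.264442443847656), 89.166748046875)
scene [[389.9 259.6]] ((381.43988037109375, -411.5197448730469), (40.82140350341797, 162.39047241210938), 23.807056427001953)
top [[273.  302.3]] ((423.3592224121094, -198.86891174316406), (163.5454864501953, 40.42167282104492), 75.70225524902344)
top [[387.3 313.7]] ((380.70440673828125, -412.7376708984375), (39.94122314453125, 163.17527770996094), 23.802736282348633)
top [[300.4 209.1]] ((602.8013916015625, -262.48016357421875), (114.96666717529297, 59.422462463378906), 88.864501953125)
```

View pics/z_scene.png

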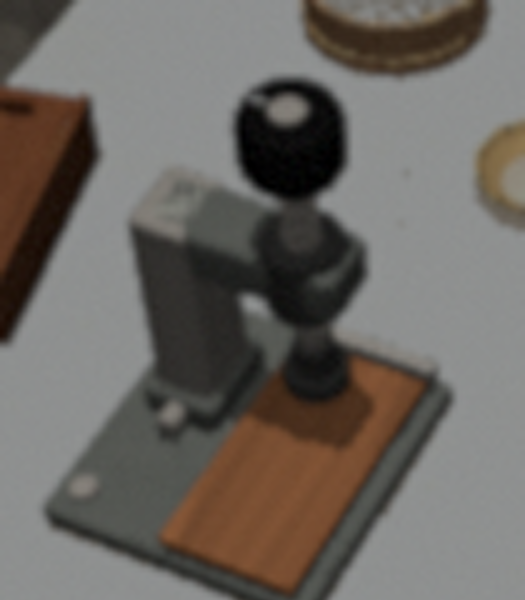

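View pics/z_top.png

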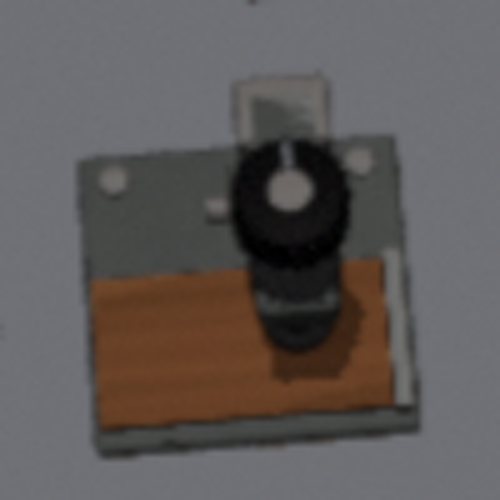

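```bash
python3 - <<'E'
from h import *
np.set_printoptions(precision=1,suppress=True)
for n in("scene","top"):
    im=cv2.imread(f"pics/{n}0.png")
    hsv=cv2.cvtColor(im,cv2.COLOR_BGR2HSV)
    m=cv2.inRange(hsv,(5,80,70),(28,255,255))
    for c in cv2.findContours(m,cv2.RETR_EXTERNAL,cv2.CHAIN_APPROX_NONE)[0]:
        u,v=c.mean(0)[0]
        if cv2.contourArea(c)>800:
            w=np.array([onz(n,*p[0],20)[:2] for p in c],np.float32)
            r=cv2.minAreaRect(w); print(n,c.mean(0),r); b=cv2.boxPoints(r); print(b)
            d=b[np.argmax(b[:,1])]
    # knob: dark blob
    x0,y0,x1,y1=(245,190,285,222) if n=="scene" else (290,165,325,195)
    g=hsv[y0:y1,x0:x1,2]; m=(g<40).astype(np.uint8)
    ys,xs=np.nonzero(m); print("knob",xs.min()+x0,xs.max()+x0,ys.min()+y0,ys.max()+y0)
print(tri((205+288/5-.4,180+110/5-.4),(250+290/5-.4,140+190/5-.4)))
# predict: knob-top centre top & scene
E
```

```text
scene [[330.6 334. ]] ((420.79278564453125, -190.04498291015625), (161.1209716796875, 39.291202545166016), 75.75)
[[ 381.9 -263.3]
 [ 420.  -273. ]
 [ 459.7 -116.8]
 [ 421.6 -107.1]]
scene [[263.6 272.6]] ((599.3765258789062, -263.3035583496094), (117.42818450927734, 61.36182403564453), 89.14691162109375)
[[ 567.8 -321.6]
 [ 629.2 -322.5]
 [ 630.9 -205.1]
 [ 569.6 -204.1]]
scene [[389.8 259.4]] ((380.4240417480469, -400.3335266113281), (41.73365783691406, 159.5034637451172), 24.000364303588867)
[[ 328.9 -336. ]
 [ 393.8 -481.7]
 [ 431.9 -464.7]
 [ 367.  -319. ]]
scene [[199.  216.2]] ((804.3458862304688, -344.1974792480469), (63.89064025878906, 121.64871215820312), 11.601869583129883)
[[ 760.8 -291. ]
 [ 785.3 -410.2]
 [ 847.9 -397.4]
 [ 823.4 -278.2]]
knob 253 273 197 219
top [[273.  302.5]] ((422.16748046875, -199.86477661132812), (160.494873046875, 39.25951385498047), 75.85608673095703)
[[ 383.5 -272.9]
 [ 421.6 -282.5]
 [ 460.8 -126.8]
 [ 422.7 -117.3]]
top [[387.7 313.4]] ((380.51531982421875, -410.79583740234375), (40.69975280761719, 160.84764099121094), 24.28200340270996)
[[ 328.9 -345.9]
 [ 395.  -492.5]
 [ 432.1 -475.7]
 [ 366.  -329.1]]
top [[300.4 209.1]] ((599.3738403320312, -262.93603515625), (114.951171875, 59.822696685791016), 89.02886962890625)
[[ 568.5 -319.9]
 [ 628.3 -320.9]
 [ 630.3 -206. ]
 [ 570.4 -205. ]]
top [[573.9 158.9]] ((647.8994140625, -829.9375), (253.53738403320312, 38.30556869506836), 86.94705963134766)
[[ 622.  -955.5]
 [ 660.3 -957.5]
 [ 673.8 -704.4]
 [ 635.5 -702.3]]
top [[321.4 110.3]] ((798.8499755859375, -331.4510803222656), (62.51397705078125, 120.12260437011719), 11.408117294311523)
[[ 756.3 -278.8]
 [ 780.1 -396.5]
 [ 841.4 -384.1]
 [ 817.6 -266.4]]
knob 296 319 168 194
(array([ 599. , -285.8,  193.9]), np.float64(0.20650225254651447))
```

Pose estimates:
- **Press:** origin about (599.0, -285.7), y axis at 89.1°.
- **Knob top:** (599, -286, 194).
- **Board:** centre (423.4, -198.2), long axis at 75.75°.

I'll grasp the board 60 mm along its left half, at (438.2, -140.1), with the tool yaw at 75.75°, so I turn -88°.

```bash
python3 -m inch '[3,-4,0,0,0,-8,1, 6,-8,0,0,0,-16,1, 9,-12,0,0,0,-24,1, 12,-16,0,0,0,-32,1, 15,-20,0,0,0,-40,1]'
python3 -m inch '[2,-4.5,0,0,0,-8,1, 4,-9,0,0,0,-16,1, 6,-13.5,0,0,0,-24,1, 8,-18,0,0,0,-32,1, 10,-22.5,0,0,0,-40,1]'
```

```text
time: 0.6
tool_pos: [296.2, 302.4, 204.0]
tcp_rot: [-3.14, -0.0, 2.156]
contact_force: [0.9, 0.1, -0.0]
grip_width: 91.7
time: 1.1
tool_pos: [396.5, 75.4, 203.9]
tcp_rot: [-3.14, -0.0, 1.453]
contact_force: [0.6, 0.4, 0.3]
grip_width: 91.6
```

```bash
python3 -m inch '[0.8,-4.3,0,0,0,-1.5,1, 1.7,-8.6,-1,0,0,-3,1, 2.5,-12.9,-2,0,0,-4.5,1, 3.4,-17.2,-3,0,0,-6,1, 4.2,-21.5,-4,0,0,-7.5,1]'
python3 -m inch '[0,0,-4,0,0,0,1, 0,0,-8,0,0,0,1, 0,0,-11,0,0,0,1, 0,0,-12.5,0,0,0,1, 0,0,-12.5,0,0,0,1]'
python3 - <<'E'
from h import *
for n in("scene","top"):
    im=bot.capture(n)[:,:,::-1]; u,v=proj(n,(430,-170,5)).astype(int)
    cv2.imwrite(f"pics/g1_{n}.png",cv2.resize(im[max(v-80,0):v+80,u-100:u+100],None,fx=3.5,fy=3.5))
print(bot.get_obs()['tool_pos'],bot.get_obs()['tcp_rot'])
E
```

```text
time: 1.6
tool_pos: [438.4, -141.5, 163.4]
tcp_rot: [-3.14, -0.0, 1.32]
contact_force: [0.0, 0.1, -1.5]
grip_width: 91.9
time: 2.1
tool_pos: [436.6, -140.7, 36.2]
tcp_rot: [-3.135, -0.002, 1.32]
contact_force: [-0.5, -0.3, 0.3]
grip_width: 91.9
[ 438.4658208  -141.48430957   38.55555586] [-3.13953370e+00 -5.79722814e-04  1.32016796e+00]
```

View pics/g1_scene.png

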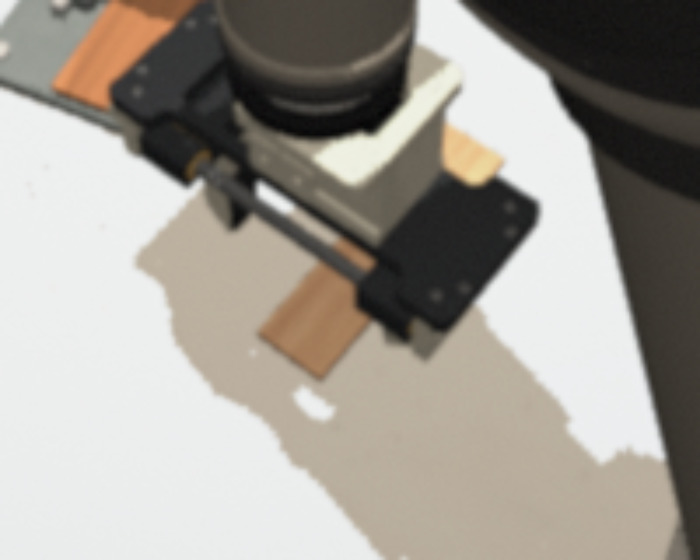

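View pics/g1_top.png

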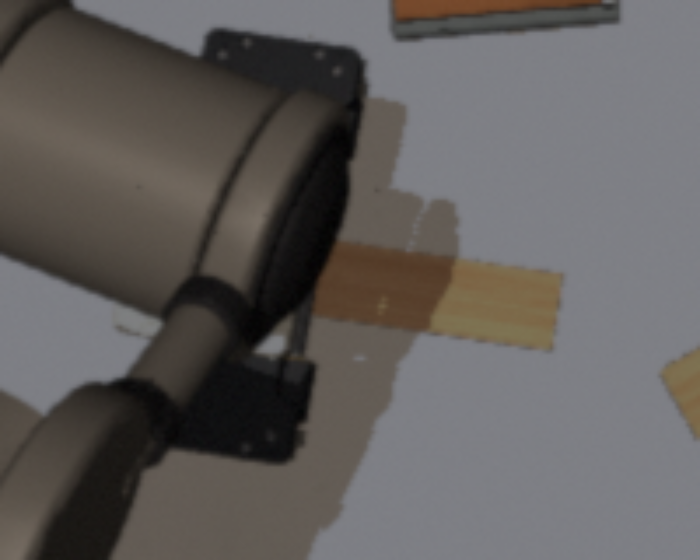

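The fingers straddle the left half of the board, and the wide gripper body lies along the jaw direction. I'll lower and close.

```bash
python3 -m inch '[0,0,-1.5,0,0,0,1, 0,0,-2.6,0,0,0,1, 0,0,-3.2,0,0,0,1, 0,0,-3.6,0,0,0,1, 0,0,-3.6,0,0,0,1]'; python3 -c "
from plant import bot
o=bot.get_obs();print(o['tool_pos'],o['contact_force'])"
```

```text
time: 2.7
tool_pos: [438.4, -141.4, 2.4]
tcp_rot: [-3.139, -0.001, 1.32]
contact_force: [-0.0, 0.6, 0.9]
grip_width: 91.6
[ 438.37730947 -141.4080605     2.4295648 ] [-0.0433893   0.55038361  0.87690626]
```

```bash
python3 -m inch '[0,0,0,0,0,0,-1, 0,0,0,0,0,0,-1, 0,0,0,0,0,0,-1, 0,0,0,0,0,0,-1, 0,0,0,0,0,0,-1]'; python3 -m inch '[0,0,0,0,0,0,-1, 0,0,0.5,0,0,0,-1, 0,0,2,0,0,0,-1, 0,0,4,0,0,0,-1, 0,0,6,0,0,0,-1]'
python3 - <<'E'
from h import *
for n in("scene","top"):
    im=bot.capture(n)[:,:,::-1]; u,v=proj(n,(430,-170,60)).astype(int)
    cv2.imwrite(f"pics/g2_{n}.png",cv2.resize(im[max(v-80,0):v+80,u-100:u+100],None,fx=3.5,fy=3.5))
print(bot.get_obs()['tool_pos'],bot.get_obs()['tcp_rot'],bot.get_obs()['contact_force'])
E
```

```text
time: 3.2
tool_pos: [438.5, -141.5, 2.6]
tcp_rot: [-3.139, -0.001, 1.32]
contact_force: [-0.6, 0.2, 1.2]
grip_width: 56.3
time: 3.7
tool_pos: [438.3, -141.4, 63.4]
tcp_rot: [-3.139, -0.001, 1.32]
contact_force: [0.4, -0.6, 0.1]
grip_width: 16.5
[ 440.02896151 -142.23317635   64.95364378] [3.13886864e+00 5.18083390e-04 1.32025596e+00] [-0.39852066 -0.56980115 -0.40766027]
```

View pics/g2_scene.png

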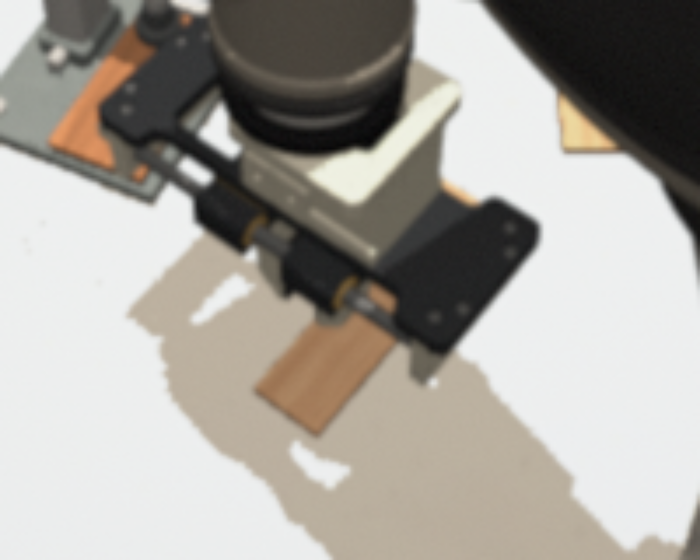

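View pics/g2_top.png

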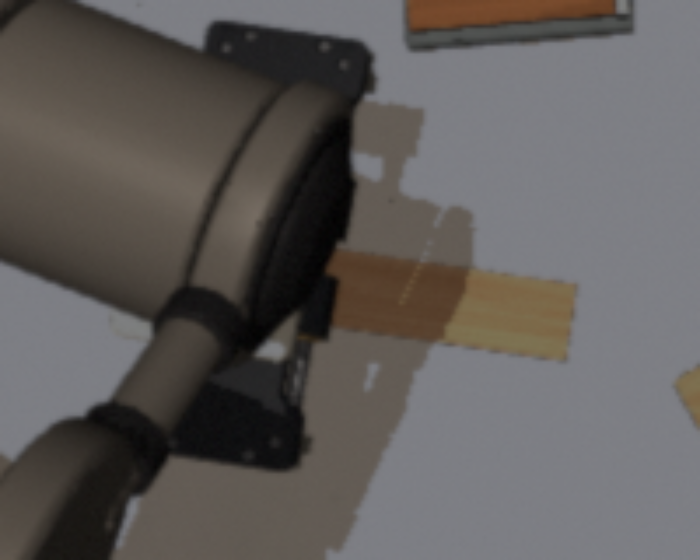

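The fingers were still closing when I lifted, so the grip missed. The board is where it was on the table. I'll reopen, go back down and allow longer to close.

```bash
python3 -m inch '[-0.15,0.05,0,0,0,0,0.4, -0.15,0.05,0,0,0,0,0.4, -0.15,0.05,0,0,0,0,0.4, -0.15,0.05,0,0,0,0,0.4, -0.15,0.05,0,0,0,0,0.4]'; python3 -m inch '[0,0,0,0,0,0,0.4, 0,0,0,0,0,0,0.4, 0,0,-2,0,0,0,0.4, 0,0,-4,0,0,0,0.4, 0,0,-4,0,0,0,0.4]'
```

```text
time: 4.3
tool_pos: [438.3, -141.6, 64.5]
tcp_rot: [3.14, 0.0, 1.32]
contact_force: [-0.6, -0.4, -0.0]
grip_width: 43.8
time: 4.8
tool_pos: [436.8, -140.9, 22.7]
tcp_rot: [-3.139, -0.001, 1.32]
contact_force: [-0.4, 0.4, 0.3]
grip_width: 64.4
```

```bash
python3 -m inch '[0.1,0,-1,0,0,0,0.4, 0.1,0,-1.8,0,0,0,0.4, 0.1,0,-2.1,0,0,0,0.4, 0.1,0,-2.1,0,0,0,0.4, 0.1,0,-2.1,0,0,0,0.4]'
```

```text
time: 5.3
tool_pos: [438.0, -141.0, 2.0]
tcp_rot: [-3.14, -0.001, 1.32]
contact_force: [-0.5, -0.1, -1.2]
grip_width: 64.3
```

```bash
for i in 1 2; do python3 -m inch '[0,0,0,0,0,0,-1, 0,0,0,0,0,0,-1, 0,0,0,0,0,0,-1, 0,0,0,0,0,0,-1, 0,0,0,0,0,0,-1]'; done
```

```text
time: 5.8
tool_pos: [438.0, -141.0, 2.0]
tcp_rot: [-3.14, -0.001, 1.32]
contact_force: [-0.6, 0.2, -0.1]
grip_width: 29.0
time: 6.3
tool_pos: [438.0, -141.0, 2.0]
tcp_rot: [-3.14, -0.001, 1.32]
contact_force: [0.1, 0.1, -0.2]
grip_width: 0.5
```

```bash
python3 - <<'E'
from h import *
for n in("scene","top"):
    im=bot.capture(n)[:,:,::-1]; u,v=proj(n,(430,-170,5)).astype(int)
    cv2.imwrite(f"pics/g3_{n}.png",cv2.resize(im[max(v-80,0):v+80,u-100:u+100],None,fx=3.5,fy=3.5,interpolation=cv2.INTER_CUBIC))
E
```

```text
(no output)
```

View pics/g3_scene.png

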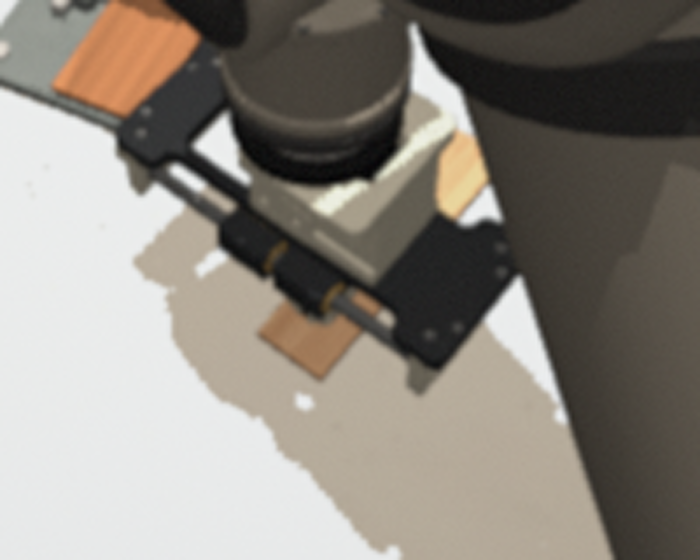

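View pics/g3_top.png

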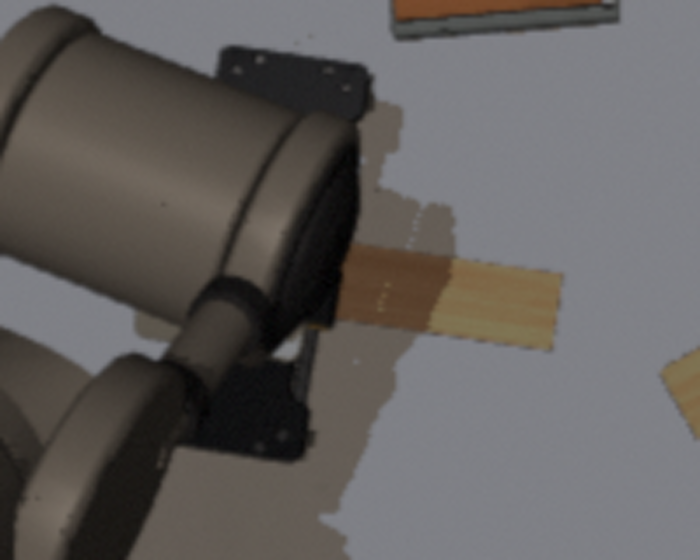

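```bash
python3 - <<'E'
from h import *
for n in("scene","top"):
    u,v=proj(n,(430,-170,5)).astype(int); v0=max(v-80,0);u0=u-100
    for s in(50,-50):
        for z in(38.5,57): print(n,s,z,(proj(n,(438.5+.969*s,-141.5-.246*s,z))-[u0,v0])*3.5)
    print('shut tip',(proj(n,(438,-141,2))-[u0,v0])*3.5, (proj(n,(438,-141,40))-[u0,v0])*3.5)
print(bot.get_obs())
E
```

```text
scene 50 38.5 [238.33206454 234.24861994]
scene 50 57 [237.00960169 215.1216132 ]
scene -50 38.5 [396.54289954 346.0226431 ]
scene -50 57 [397.98070608 327.92082595]
shut tip [316.02189735 324.93089114] [316.01944391 288.47973789]
top 50 38.5 [305.6936257  171.52277649]
top 50 57 [300.47363003 166.26305166]
top -50 38.5 [271.03272802 360.89604616]
top -50 57 [264.9713969  359.41235722]
shut tip [298.18773638 272.4630361 ] [287.226547   265.87485165]
{'time': 6.4, 'joint_positions': array([-4.78262122e-01,  5.12296943e-01,  1.93761009e+00,  1.14118887e-04,
        6.93774540e-01, -2.27795622e-01]), 'dq': array([ 1.47761018e-04, -4.16030378e-04,  1.22523933e-03,  9.89071622e-05,
        7.21256915e-04, -1.07676063e-04]), 'tau': array([ 4.09986224e-04, -4.16640151e+01, -1.43880075e+01,  4.55913646e-02,
        6.48003537e-02, -1.99135739e-04]), 'tool_pos': array([ 437.99208502, -140.97307084,    2.01757402]), 'tcp_rot': array([-3.13957413e+00, -5.42650987e-04,  1.32024146e+00]), 'contact_force': array([ 0.58974684,  0.34568215, -0.5745028 ]), 'moment': array([-0.1186706 ,  0.07099312,  0.04412168]), 'grip_width': 0.09982172002906414}
```

The fingers closed on top of the board, so the tips really sit about 6 mm higher than the reported TCP. I'll raise, open, then feel for the table with small steps.

```bash
python3 -m inch '[0,0,2,0,0,0,0.5, 0,0,2,0,0,0,0.5, 0,0,2,0,0,0,0.5, 0,0,2,0,0,0,0.5, 0,0,2,0,0,0,0.5]'; python3 -m inch '[0,0,0,0,0,0,0.5, 0,0,0,0,0,0,0.5, 0,0,0,0,0,0,0.5, 0,0,0,0,0,0,0.5, 0,0,0,0,0,0,0.5]'; python3 -m inch '[0,0,-1,0,0,0,0.5, 0,0,-2,0,0,0,0.5, 0,0,-2.1,0,0,0,0.5, 0,0,-2.2,0,0,0,0.5, 0,0,-2.2,0,0,0,0.5]'
python3 -m inch '[0,0,-0.05,0,0,0,0.5, 0,0,-0.1,0,0,0,0.5, 0,0,-0.15,0,0,0,0.5, 0,0,-0.2,0,0,0,0.5, 0,0,-0.2,0,0,0,0.5]'
```

```text
time: 6.9
tool_pos: [437.6, -140.8, 21.5]
tcp_rot: [-3.139, -0.001, 1.32]
contact_force: [0.6, -0.3, 0.1]
grip_width: 36.2
time: 7.4
tool_pos: [437.6, -140.8, 21.5]
tcp_rot: [-3.139, -0.001, 1.32]
contact_force: [0.7, -0.4, 0.3]
grip_width: 68.2
time: 7.9
tool_pos: [437.6, -140.8, -0.7]
tcp_rot: [-3.138, -0.001, 1.32]
contact_force: [-0.3, -0.5, -0.4]
grip_width: 68.7
time: 8.4
tool_pos: [437.6, -140.8, -2.7]
tcp_rot: [-3.138, -0.001, 1.32]
contact_force: [-0.2, -0.3, -0.6]
grip_width: 68.9
```

```bash
for i in 1 2; do python3 -m inch '[0,0,-0.05,0,0,0,0.5, 0,0,-0.1,0,0,0,0.5, 0,0,-0.15,0,0,0,0.5, 0,0,-0.15,0,0,0,0.5, 0,0,-0.15,0,0,0,0.5]'; done
```

```text
time: 8.9
tool_pos: [437.5, -140.8, -4.2]
tcp_rot: [-3.138, -0.001, 1.32]
contact_force: [0.1, -0.0, 0.3]
grip_width: 68.9
time: 9.4
tool_pos: [437.5, -140.8, -5.8]
tcp_rot: [-3.138, -0.001, 1.32]
contact_force: [-0.3, -0.0, 0.0]
grip_width: 68.9
```

```bash
python3 -m inch '[0,0,-0.05,0,0,0,0.5, 0,0,-0.1,0,0,0,0.5, 0,0,-0.15,0,0,0,0.5, 0,0,-0.15,0,0,0,0.5, 0,0,-0.15,0,0,0,0.5]'; python3 - <<'E'
from h import *
for n in("scene",):
    im=bot.capture(n)[:,:,::-1]; u,v=proj(n,(430,-150,5)).astype(int)
    cv2.imwrite(f"pics/g4_{n}.png",cv2.resize(im[max(v-60,0):v+60,u-75:u+75],None,fx=5,fy=5,interpolation=cv2.INTER_CUBIC))
E
```

```text
time: 9.9
tool_pos: [437.5, -140.7, -7.3]
tcp_rot: [-3.138, -0.001, 1.32]
contact_force: [1.3, 0.4, -0.2]
grip_width: 68.9
```

View pics/g4_scene.png

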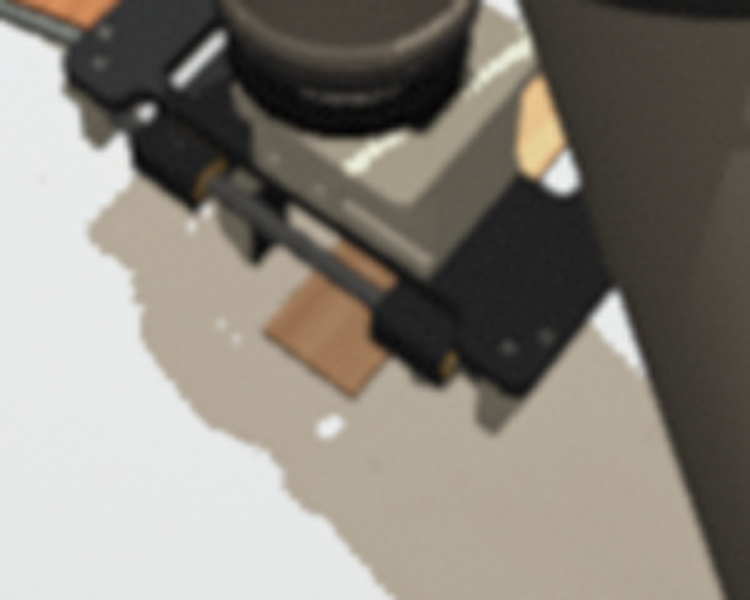

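```bash
for i in 1 2; do python3 -m inch '[0,0,-0.05,0,0,0,0.5, 0,0,-0.1,0,0,0,0.5, 0,0,-0.15,0,0,0,0.5, 0,0,-0.15,0,0,0,0.5, 0,0,-0.15,0,0,0,0.5]'; done
python3 - <<'E'
from h import *
u,v=proj("scene",(430,-150,5)).astype(int)
for s in(34,45):
  for z in(-7,0,7,14):print(s,z,(proj("scene",(437.5+.969*s,-140.8-.246*s,z))-[u-75,max(v-60,0)])*5)
E
```

```text
time: 10.45
tool_pos: [437.5, -140.8, -8.8]
tcp_rot: [-3.138, -0.001, 1.32]
contact_force: [0.7, -0.5, -0.1]
grip_width: 68.5
time: 10.95
tool_pos: [437.5, -140.7, -10.3]
tcp_rot: [-3.138, -0.001, 1.32]
contact_force: [0.1, 0.5, 1.2]
grip_width: 69.0
34 -7 [274.87159434 279.68048319]
34 0 [274.42964815 270.33081924]
34 7 [273.98221907 260.86516103]
34 14 [273.52920443 251.28133649]
45 -7 [251.85949527 263.10910394]
45 0 [251.27864353 253.70522317]
45 7 [250.69062238 244.18527094]
45 14 [250.09529825 234.54708491]
```

```bash
python3 -m inch '[0,0,-0.05,0,0,0,0.5, 0,0,-0.1,0,0,0,0.5, 0,0,-0.1,0,0,0,0.5, 0,0,-0.1,0,0,0,0.5, 0,0,-0.1,0,0,0,0.5]'; python3 -m inch '[0,0,-0.05,0,0,0,0.5, 0,0,-0.1,0,0,0,0.5, 0,0,-0.1,0,0,0,0.5, 0,0,-0.1,0,0,0,0.5, 0,0,-0.1,0,0,0,0.5]'
```

```text
time: 11.45
tool_pos: [437.5, -140.8, -11.3]
tcp_rot: [-3.138, -0.001, 1.32]
contact_force: [0.0, -0.3, 0.4]
grip_width: 69.0
time: 11.95
tool_pos: [437.5, -140.7, -12.3]
tcp_rot: [-3.138, -0.001, 1.32]
contact_force: [0.3, -0.3, -0.2]
grip_width: 68.7
```

```bash
python3 - <<'E'
from h import *
for n in("scene",):
    im=bot.capture(n)[:,:,::-1]; u,v=proj(n,(430,-150,5)).astype(int)
    cv2.imwrite(f"pics/g5_{n}.png",cv2.resize(im[max(v-30,0):v+30,u-55:u+25],None,fx=9,fy=9,interpolation=cv2.INTER_CUBIC))
    for s in(34,45):
      for z in(0,7):print(s,z,[(proj("scene",(437.5+.969*s+.246*t,-140.8-.246*s+.969*t,z))-[u-55,max(v-30,0)])*9 for t in (-9.5,9.5)])
E
```

```text
34 0 [array([343.56642934, 183.75498579]), array([284.03953575, 249.81412633])]
34 7 [array([342.94818761, 166.61183397]), array([283.04273843, 232.88448421])]
45 0 [array([301.9813628 , 154.16403163]), array([242.28173032, 219.54716617])]
45 7 [array([301.11107997, 136.92629651]), array([241.03085749, 202.51655846])]
```

View pics/g5_scene.png

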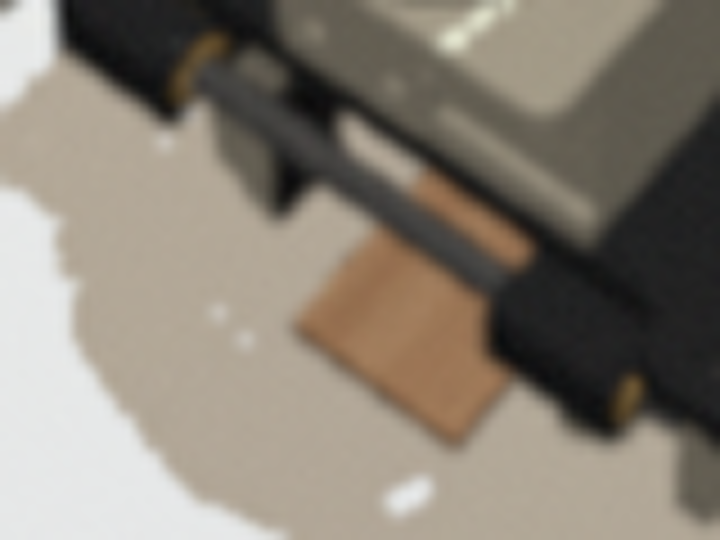

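No contact yet. In the picture the fingertip corner, at about (280,215), still looks about 14 mm above the table. I'll keep feeling downward.

```bash
python3 -m inch '[0,0,-0.05,0,0,0,0.5, 0,0,-0.1,0,0,0,0.5, 0,0,-0.15,0,0,0,0.5, 0,0,-0.2,0,0,0,0.5, 0,0,-0.25,0,0,0,0.5]';python3 -m inch '[0,0,-0.05,0,0,0,0.5, 0,0,-0.1,0,0,0,0.5, 0,0,-0.15,0,0,0,0.5, 0,0,-0.2,0,0,0,0.5, 0,0,-0.25,0,0,0,0.5]'
```

```text
time: 12.5
tool_pos: [437.5, -140.8, -14.9]
tcp_rot: [-3.138, -0.001, 1.32]
contact_force: [-0.6, -0.4, 0.1]
grip_width: 69.0
time: 13.0
tool_pos: [437.5, -140.7, -17.4]
tcp_rot: [-3.138, -0.001, 1.32]
contact_force: [0.4, 0.2, 0.8]
grip_width: 68.8
```

```bash
python3 -m inch '[0,0,-0.05,0,0,0,0.5, 0,0,-0.1,0,0,0,0.5, 0,0,-0.15,0,0,0,0.5, 0,0,-0.2,0,0,0,0.5, 0,0,-0.2,0,0,0,0.5]'; python3 - <<'E'
from h import *
for n in("scene","top"):
    im=bot.capture(n)[:,:,::-1]; u,v=proj(n,(430,-150,5)).astype(int)
    cv2.imwrite(f"pics/g6_{n}.png",cv2.resize(im[max(v-60,0):v+40,u-75:u+75],None,fx=5,fy=5,interpolation=cv2.INTER_CUBIC))
E
```

```text
time: 13.5
tool_pos: [437.5, -140.7, -19.5]
tcp_rot: [-3.138, -0.001, 1.32]
contact_force: [-0.5, 0.3, 0.2]
grip_width: 68.9
```

View pics/g6_scene.png

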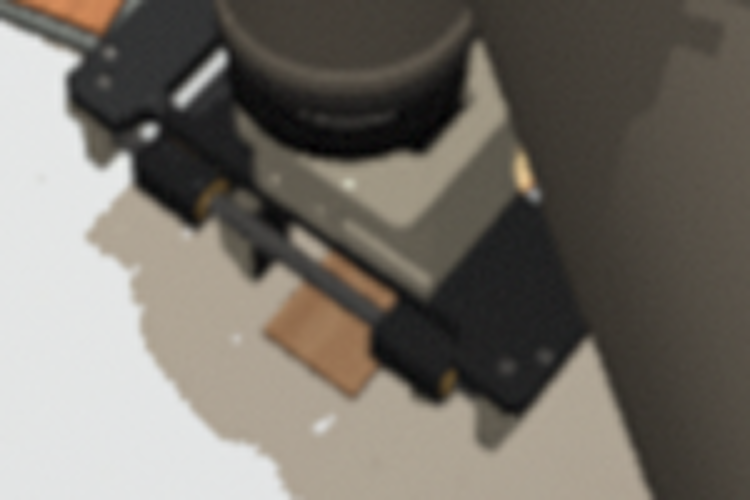

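View pics/g6_top.png

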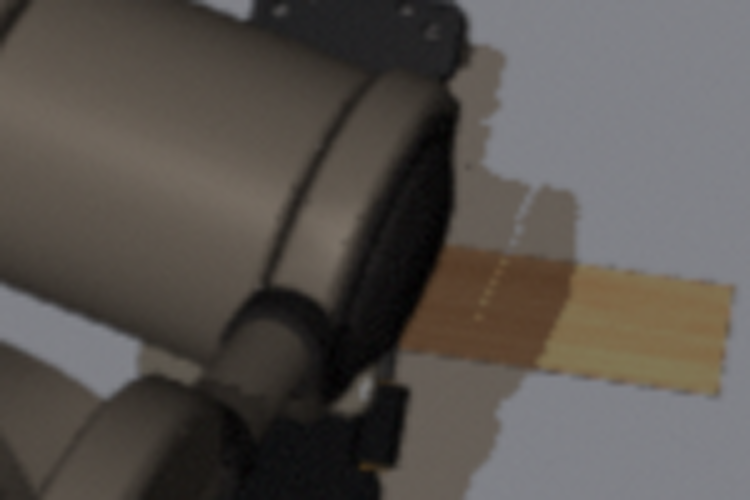

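```bash
python3 -m inch '[0,0,-0.1,0,0,0,0.5, 0,0,-0.2,0,0,0,0.5, 0,0,-0.3,0,0,0,0.5, 0,0,-0.4,0,0,0,0.5, 0,0,-0.4,0,0,0,0.5]';  python3 -m inch '[0,0,-0.05,0,0,0,0.5, 0,0,-0.1,0,0,0,0.5, 0,0,-0.1,0,0,0,0.5, 0,0,-0.1,0,0,0,0.5, 0,0,-0.1,0,0,0,0.5]'
```

```text
time: 14.1
tool_pos: [437.7, -140.8, -21.9]
tcp_rot: [-3.139, -0.001, 1.32]
contact_force: [-6.0, 1.7, 21.2]
grip_width: 69.1
time: 14.6
tool_pos: [437.8, -140.9, -21.8]
tcp_rot: [-3.14, -0.0, 1.321]
contact_force: [-3.6, 1.9, 16.8]
grip_width: 68.9
```

```bash
python3 -m inch '[0,0,-0.05,0,0,0,0.5, 0,0,-0.1,0,0,0,0.5, 0,0,-0.1,0,0,0,0.5, 0,0,-0.1,0,0,0,0.5, 0,0,-0.1,0,0,0,0.5]'
```

```text
time: 15.1
tool_pos: [437.8, -140.9, -21.8]
tcp_rot: [-3.14, -0.0, 1.321]
contact_force: [-3.9, 1.7, 15.1]
grip_width: 68.6
```

Touched at a reading of -21.8, so the tips sit 21.8 mm above the reported TCP. I'll back off 1 mm and close.

```bash
python3 -m inch '[0,0,0.12,0,0,0,-1, 0,0,0.12,0,0,0,-1, 0,0,0.12,0,0,0,-1, 0,0,0.12,0,0,0,-1, 0,0,0.12,0,0,0,-1]';  python3 -m inch '[0,0,0,0,0,0,-1, 0,0,0,0,0,0,-1, 0,0,0,0,0,0,-1, 0,0,0,0,0,0,-1, 0,0,0,0,0,0,-1]'
```

```text
time: 15.6
tool_pos: [437.7, -140.8, -20.9]
tcp_rot: [-3.14, -0.0, 1.321]
contact_force: [-0.6, 0.2, -0.5]
grip_width: 40.8
time: 16.1
tool_pos: [437.6, -140.8, -20.9]
tcp_rot: [-3.14, -0.0, 1.321]
contact_force: [-0.1, 0.4, 0.5]
grip_width: 41.1
```

```bash
python3 -m inch '[0,0,0.5,0,0,0,-1, 0,0,1.5,0,0,0,-1, 0,0,2.5,0,0,0,-1, 0,0,3.5,0,0,0,-1, 0,0,3.5,0,0,0,-1]';  python3 -m inch '[3,2,0,0,0,3,-1, 6.5,4,0,0,0,6,-1, 10,6,0,0,0,9,-1, 13.5,8,0,0,0,12,-1, 16.5,9.2,0,0,0,13.35,-1]'
python3 -m inch '[0,0,0,0,0,0,-1, 0,0,0,0,0,0,-1, 0,0,0,0,0,0,-1, 0,0,0,0,0,0,-1, 0,0,0,0,0,0,-1]'
python3 - <<'E'
from h import *
for n in("scene","top"):
    im=bot.capture(n)[:,:,::-1]; u,v=proj(n,(600,-140,30)).astype(int)
    cv2.imwrite(f"pics/p1_{n}.png",cv2.resize(im[max(v-80,0):v+80,u-100:u+100],None,fx=3.5,fy=3.5,interpolation=cv2.INTER_CUBIC))
E
```

```text
time: 16.6
tool_pos: [438.7, -141.3, 15.9]
tcp_rot: [3.14, 0.0, 1.321]
contact_force: [0.5, -0.0, -0.1]
grip_width: 40.8
time: 17.1
tool_pos: [605.2, -47.6, 15.8]
tcp_rot: [3.14, 0.0, 1.557]
contact_force: [-0.3, 0.1, -0.5]
grip_width: 41.1
time: 17.6
tool_pos: [604.5, -48.2, 16.0]
tcp_rot: [3.14, 0.0, 1.555]
contact_force: [-1.0, -0.1, -0.9]
grip_width: 41.0
```

View pics/p1_scene.png

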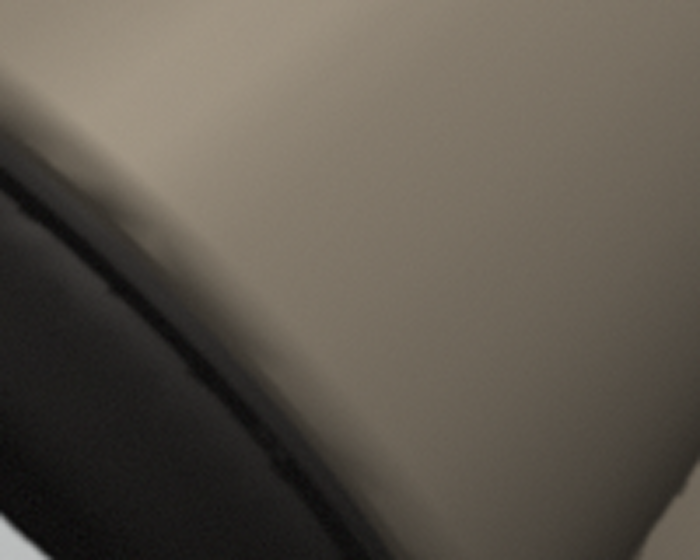

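View pics/p1_top.png

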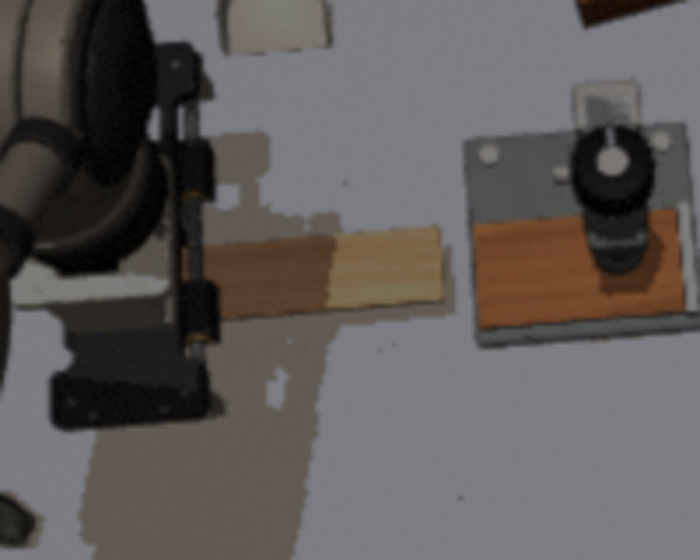

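The board is held and roughly level; the top view shows its right end at crop (442,265). I'll measure its axis and end.

```bash
cat > m.py <<'E'
from h import *
def board(n="top",z=43.5,name=None):
    im=bot.capture(n)[:,:,::-1].copy()
    if name: cv2.imwrite(f"pics/{name}.png",im)
    hsv=cv2.cvtColor(im,cv2.COLOR_BGR2HSV)
    return im,hsv
E
python3 - <<'E'
from m import *
np.set_printoptions(precision=1,suppress=True)
im,hsv=board(name="p2top")
m=cv2.inRange(hsv,(8,60,60),(28,255,255))
for c in cv2.findContours(m,cv2.RETR_EXTERNAL,cv2.CHAIN_APPROX_NONE)[0]:
    u,v=c.mean(0)[0]
    if cv2.contourArea(c)>300 and 190<u<330 and 150<v<260:
        for z in(40,20):
            w=np.array([onz("top",*p[0],z)[:2] for p in c],np.float32)
            r=cv2.minAreaRect(w); print(z,u,v,r,cv2.boxPoints(r).tolist())
E
```

```text
40 225.60588235294117 209.53529411764706 ((603.7811889648438, -125.61241149902344), (129.30496215820312, 43.89021301269531), 89.24844360351562) [[580.9899291992188, -189.9714813232422], [624.8764038085938, -190.54718017578125], [626.5724487304688, -61.25334167480469], [582.6859741210938, -60.677642822265625]]
20 225.60588235294117 209.53529411764706 ((609.63134765625, -122.2765884399414), (132.15478515625, 44.85760498046875), 89.24835205078125) [[586.337646484375, -188.0540771484375], [631.19140625, -188.64251708984375], [632.925048828125, -56.49909973144531], [588.0712890625, -55.91065979003906]]
40 299.34517766497464 208.5989847715736 ((593.383056640625, -263.2225646972656), (112.87359619140625, 59.59518814086914), 88.95570373535156) [[562.5618286132812, -319.10693359375], [622.1471557617188, -320.19305419921875], [624.2042846679688, -207.33819580078125], [564.6189575195312, -206.2520751953125]]
20 299.34517766497464 208.5989847715736 ((599.0040893554688, -262.9196472167969), (115.36128997802734, 60.908687591552734), 88.95570373535156) [[567.5035400390625, -320.03564453125], [628.402099609375, -321.145751953125], [630.504638671875, -205.80364990234375], [569.6060791015625, -204.69354248046875]]
```

```bash
python3 -m inch '[-0.1,0,-0.6,0,0,0,-1, -0.18,0,-1.3,0,0,0,-1, -0.18,0,-1.3,0,0,0,-1, -0.18,0,-1.3,0,0,0,-1, -0.18,0,-1.3,0,0,0,-1]'; python3 -m inch '[-0.03,-2,0,0,0,0,-1, -0.08,-4.5,0,0,0,0,-1, -0.13,-7.5,0,0,0,0,-1, -0.18,-10.5,0,0,0,0,-1, -0.2,-12,0,0,0,0,-1]'; python3 -m inch '[0,0,0,0,0,0,-1, 0,0,0,0,0,0,-1, 0,0,0,0,0,0,-1, 0,0,0,0,0,0,-1, 0,0,0,0,0,0,-1]'
python3 - <<'E'
from h import *
for n in("scene","top"):
    im=bot.capture(n)[:,:,::-1]; u,v=proj(n,(600,-240,30)).astype(int)
    cv2.imwrite(f"pics/p3_{n}.png",cv2.resize(im[max(v-60,0):v+60,u-80:u+80],None,fx=5,fy=5,interpolation=cv2.INTER_CUBIC))
E
```

```text
time: 18.25
tool_pos: [603.3, -48.0, 3.0]
tcp_rot: [3.14, 0.0, 1.556]
contact_force: [0.2, -0.7, -1.1]
grip_width: 40.8
time: 18.75
tool_pos: [601.4, -170.4, 3.3]
tcp_rot: [3.139, 0.001, 1.554]
contact_force: [0.8, 1.2, 0.2]
grip_width: 40.7
time: 19.25
tool_pos: [601.6, -169.3, 3.4]
tcp_rot: [3.139, 0.001, 1.556]
contact_force: [0.5, -0.5, -0.1]
grip_width: 41.1
```

View pics/p3_scene.png

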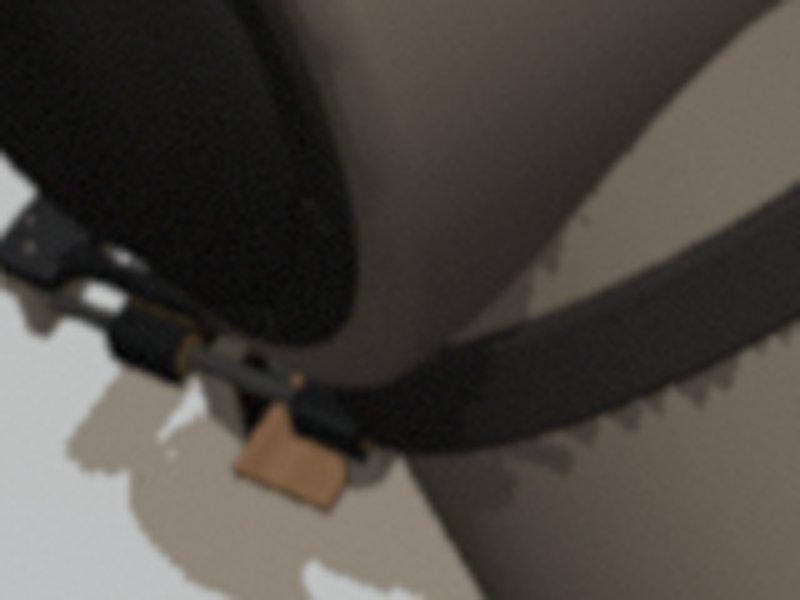

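View pics/p3_top.png

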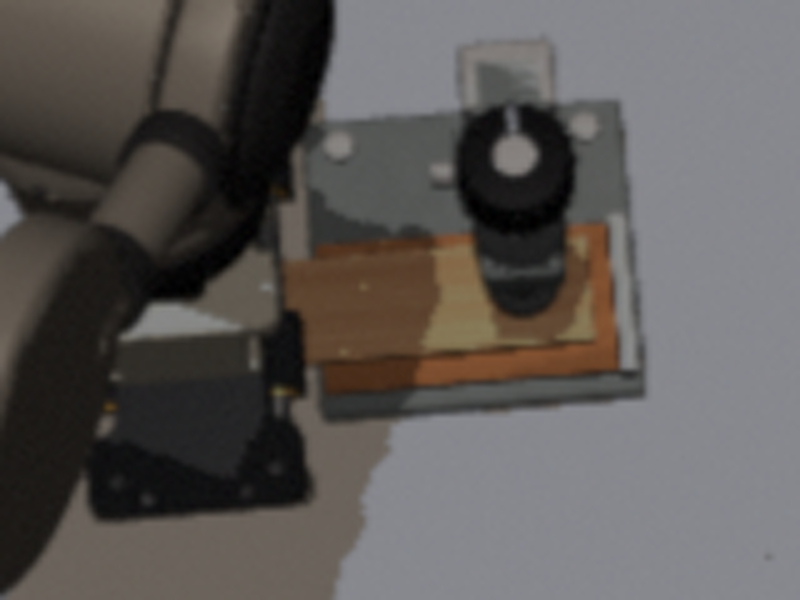

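The board is under the foot and nearly centred, with about 9-10 mm left to the stop. I'll lower it, then push gently.

```bash
python3 -m inch '[0,-0.1,-0.1,0,0,0,-1, 0,-0.3,-0.2,0,0,0,-1, -0.05,-0.5,-0.3,0,0,0,-1, -0.05,-0.7,-0.35,0,0,0,-1, -0.05,-0.7,-0.35,0,0,0,-1]'; python3 -m inch '[0,-0.05,0,0,0,0,-1, 0,-0.1,0,0,0,0,-1, 0,-0.15,-0.05,0,0,0,-1, 0,-0.2,-0.05,0,0,0,-1, 0,-0.2,-0.05,0,0,0,-1]'
```

```text
time: 19.85
tool_pos: [600.9, -177.2, -0.3]
tcp_rot: [3.139, 0.001, 1.555]
contact_force: [0.8, 0.5, -0.1]
grip_width: 41.0
time: 20.35
tool_pos: [600.9, -178.7, -0.9]
tcp_rot: [3.139, 0.0, 1.555]
contact_force: [0.9, 1.9, -0.5]
grip_width: 41.2
```

```bash
python3 -m inch '[0,-0.05,0,0,0,0,-1, 0,-0.1,0,0,0,0,-1, 0,-0.1,0,0,0,0,-1, 0,-0.1,0,0,0,0,-1, 0,-0.1,0,0,0,0,-1]'; python3 - <<'E'
from h import *
for n in("top",):
    im=bot.capture(n)[:,:,::-1]; u,v=proj(n,(600,-240,30)).astype(int)
    cv2.imwrite(f"pics/p4_{n}.png",cv2.resize(im[max(v-60,0):v+60,u-80:u+80],None,fx=5,fy=5,interpolation=cv2.INTER_CUBIC))
print(bot.get_obs()['contact_force'],bot.get_obs()['moment'])
E
```

```text
time: 20.85
tool_pos: [600.9, -178.8, -1.0]
tcp_rot: [3.139, -0.001, 1.555]
contact_force: [0.2, 5.6, -0.0]
grip_width: 40.8
[ 0.98419999  5.56376706 -0.69657845] [ 0.78822944 -0.11390891  0.06844738]
```

View pics/p4_top.png

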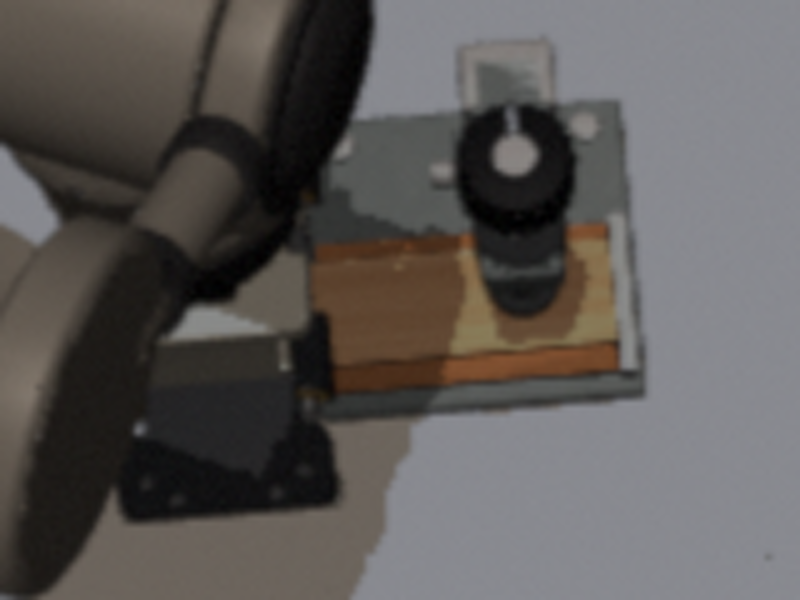

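The board meets the stop with 5.6 N. I'll ease the push, lower a touch, then open.

```bash
python3 -m inch '[0,0.03,-0.05,0,0,0,-1, 0,0.03,-0.08,0,0,0,-1, 0,0.03,-0.08,0,0,0,0.4, 0,0.03,-0.08,0,0,0,0.4, 0,0.03,-0.08,0,0,0,0.4]'; python3 -m inch '[0,0,0,0,0,0,0.4, 0,0,0,0,0,0,0.4, 0,0,0,0,0,0,0.4, 0,0,0,0,0,0,0.4, 0,0,0,0,0,0,0.4]'
```

```text
time: 21.4
tool_pos: [600.8, -178.7, -1.8]
tcp_rot: [3.139, -0.001, 1.555]
contact_force: [-0.1, -0.5, 0.1]
grip_width: 60.4
time: 21.9
tool_pos: [600.9, -178.8, -1.8]
tcp_rot: [3.139, -0.001, 1.555]
contact_force: [0.4, 0.3, -0.3]
grip_width: 64.1
```

```bash
python3 -m inch '[0,0,1,0,0,0,0.4, 0,0,5,0,0,0,0.4, 0,0,10,0,0,0,0.4, 0,0,15,0,0,0,0.4, 0,0,20,0,0,0,0.4]'; python3 -m inch '[-3,3,1,0,0,8,0.4, -6,6,2,0,0,16,0.4, -8,9,3,0,0,24,0.4, -8,12,4,0,0,32,0.4, -8,12,4,0,0,40,0.4]'; python3 - <<'E'
from h import *
for n in("scene","top"):
    im=bot.capture(n)[:,:,::-1]; u,v=proj(n,(600,-240,30)).astype(int)
    cv2.imwrite(f"pics/p5_{n}.png",im)
    cv2.imwrite(f"pics/p5c_{n}.png",cv2.resize(im[max(v-60,0):v+60,u-80:u+80],None,fx=5,fy=5,interpolation=cv2.INTER_CUBIC))
E
```

```text
time: 22.4
tool_pos: [600.5, -178.6, 201.1]
tcp_rot: [3.139, -0.0, 1.555]
contact_force: [0.7, -0.2, -0.8]
grip_width: 64.5
time: 22.9
tool_pos: [520.5, -55.6, 244.1]
tcp_rot: [3.135, 0.002, 2.262]
contact_force: [0.5, -0.6, -0.3]
grip_width: 64.2
```

View pics/p5c_scene.png

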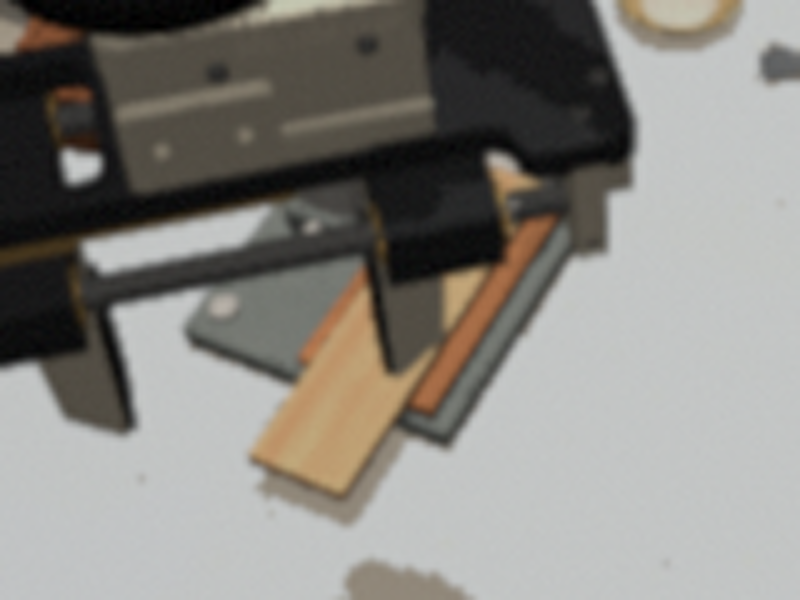

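View pics/p5c_top.png

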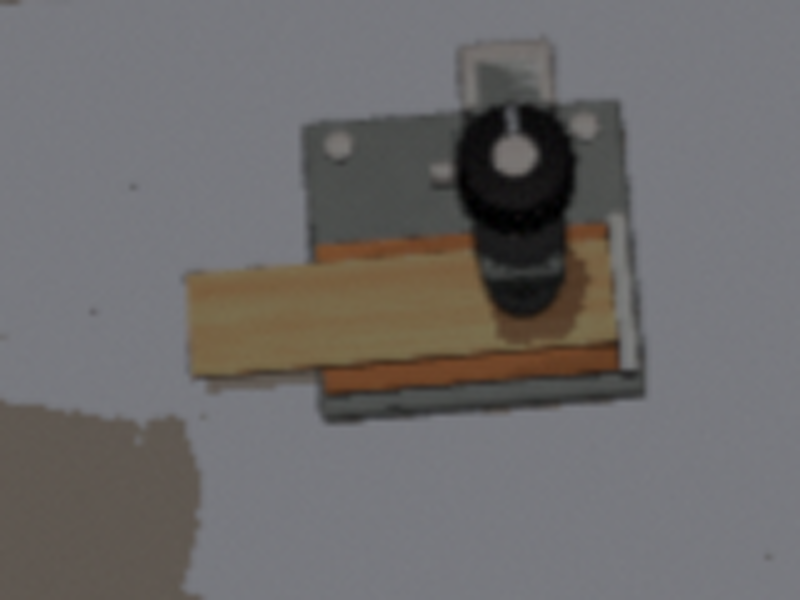

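The board lies on the bed with its end at the stop. A quick numeric check, plus the fingertip height relative to TCP from this picture.

```bash
python3 - <<'E'
from h import *
im=cv2.imread("pics/p5_top.png");hsv=cv2.cvtColor(im,cv2.COLOR_BGR2HSV)
m=cv2.inRange(hsv,(14,60,60),(28,255,255)); m[:, :200]=0;m[:,350:]=0;m[260:]=0;m[:150]=0
c=max(cv2.findContours(m,cv2.RETR_EXTERNAL,cv2.CHAIN_APPROX_NONE)[0],key=cv2.contourArea)
r=cv2.minAreaRect(np.array([onz("top",*p[0],27)[:2] for p in c],np.float32));print(r)
O=np.array([599.0,-285.7]);a=-0.0165
d=np.array(r[0])-O;print("press xy",d@[np.cos(a),np.sin(a)],d@[-np.sin(a),np.cos(a)])
o=bot.get_obs();print(o['tool_pos'],o['joint_positions'],o['tcp_rot'])
u,v=proj("scene",(600,-240,30)).astype(int)
y=o['tcp_rot'][2];j=np.array([np.sin(y),-np.cos(y)])
t=np.array([np.cos(y),np.sin(y)])
for s in (32,-32):
  for q in(9.5,-9.5):
   for dz in(0,22):
    p=o['tool_pos']+np.r_[j*s+t*q,dz];print(s,q,dz,(proj("scene",p)-[u-80,max(v-60,0)])*5)
E
```

```text
((599.3695068359375, -238.32713317871094), (164.00059509277344, 43.585960388183594), 89.4593276977539)
press xy -0.41216029760023004 47.37251492224659
[520.5341729  -57.86419175 242.516895  ] [-0.25871423  0.3100473   1.464559    0.00250565  1.36334236 -0.94409229] [3.13746841e+00 1.51188870e-03 2.25565965e+00]
32 9.5 0 [155.79798252 474.26130148]
32 9.5 22 [141.48082311 427.4681081 ]
32 -9.5 0 [147.13337837 416.53899035]
32 -9.5 22 [132.85941279 369.09421372]
-32 9.5 0 [394.61062571 421.16367395]
-32 9.5 22 [387.00317027 373.80762146]
-32 -9.5 0 [381.6839297  365.44867125]
-32 -9.5 22 [373.87870761 317.51673366]
```

The board is at press (-0.4, 47.4) mm. The picture confirms the tips are 22 mm above the reported TCP. Now I'll move above the knob and pre-wind the wrist.

```bash
python3 -m inch '[1.5,-4.5,0,0,0,8.4,0.4, 3.2,-9,0,0,0,16.8,0.4, 4.7,-13.5,0,0,0,25.2,0.4, 6.3,-18,0,0,0,33.6,0.4, 7.9,-22.7,0,0,0,42,0.4]'; python3 -m inch '[0,0,0,0,0,8.4,0.4, 0,0,0,0,0,16.8,0.4, 0,0,0,0,0,25.2,0.4, 0,0,0,0,0,33.6,0.4, 0,0,0,0,0,42,0.4]'; python3 -m inch '[0,0,0,0,0,0,0.4, 0,0,0,0,0,0,0.4, 0,0,0,0,0,0,0.4, 0,0,0,0,0,0,0.4, 0,0,0,0,0,0,0.4]'; python3 - <<'E'
from h import *
o=bot.get_obs();print(o['tool_pos'],o['joint_positions'],o['tcp_rot'],o['moment'])
im=bot.capture("top")[:,:,::-1]
cv2.imwrite(f"pics/k1_top.png",im)
E
```

```text
time: 23.5
tool_pos: [599.5, -287.2, 242.6]
tcp_rot: [3.137, 0.001, 2.99]
contact_force: [1.5, -0.3, -0.2]
grip_width: 64.2
time: 24.0
tool_pos: [599.1, -288.0, 242.2]
tcp_rot: [3.137, 0.001, -2.56]
contact_force: [0.4, -0.3, 1.0]
grip_width: 64.6
time: 24.5
tool_pos: [599.1, -288.0, 242.2]
tcp_rot: [3.137, 0.001, -2.561]
contact_force: [-0.3, -0.0, -0.2]
grip_width: 64.4
[ 599.08126314 -288.03958542  242.2445138 ] [-0.56481843  0.59542075  1.01014652  0.00283229  1.54028248 -2.71588736] [ 3.13654647e+00  8.19869026e-04 -2.56141455e+00] [0.03551395 0.10649588 0.02749419]
```

```bash
python3 -m inch '[0.05,0.15,-2,0,0,0,0.4, 0.05,0.27,-4,0,0,0,0.4, 0.05,0.27,-7,0,0,0,0.4, 0.05,0.27,-9,0,0,0,0.4, 0.05,0.27,-10.1,0,0,0,0.4]'; python3 -m inch '[0,0,0,0,0,0,-0.3, 0,0,0,0,0,0,-0.3, 0,0,0,0,0,0,-0.3, 0,0,0,0,0,0,-0.3, 0,0,0,0,0,0,-0.3]'; python3 - <<'E'
from h import *
o=bot.get_obs();print(o['tool_pos'],o['joint_positions'][5],o['tcp_rot'],o['moment'],o['grip_width'])
for n in("scene","top"):
    im=bot.capture(n)[:,:,::-1]; u,v=proj(n,(600,-285,160)).astype(int)
    cv2.imwrite(f"pics/k2_{n}.png",cv2.resize(im[max(v-60,0):v+60,u-80:u+80],None,fx=5,fy=5,interpolation=cv2.INTER_CUBIC))
E
```

```text
time: 25.05
tool_pos: [598.8, -284.7, 139.2]
tcp_rot: [3.134, -0.0, -2.562]
contact_force: [-0.6, 0.5, 0.1]
grip_width: 64.3
time: 25.55
tool_pos: [599.3, -284.9, 140.2]
tcp_rot: [3.135, 0.0, -2.562]
contact_force: [0.0, 1.4, -0.0]
grip_width: 37.5
[ 599.2574633  -284.92678912  140.16512949] -2.7123701764323176 [ 3.13541009e+00  3.88816060e-04 -2.56154953e+00] [-0.03253467 -0.03527149  0.03429984] 37.50868797586875
```

View pics/k2_scene.png

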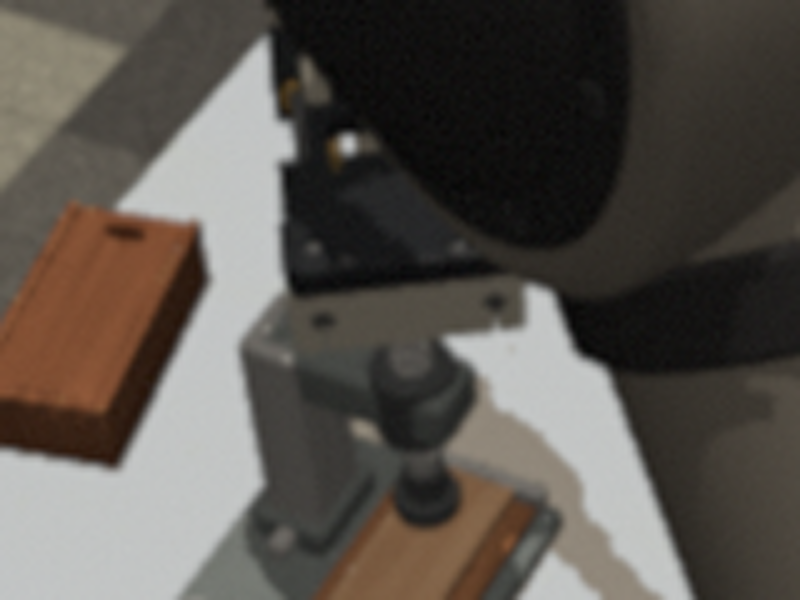

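View pics/k2_top.png

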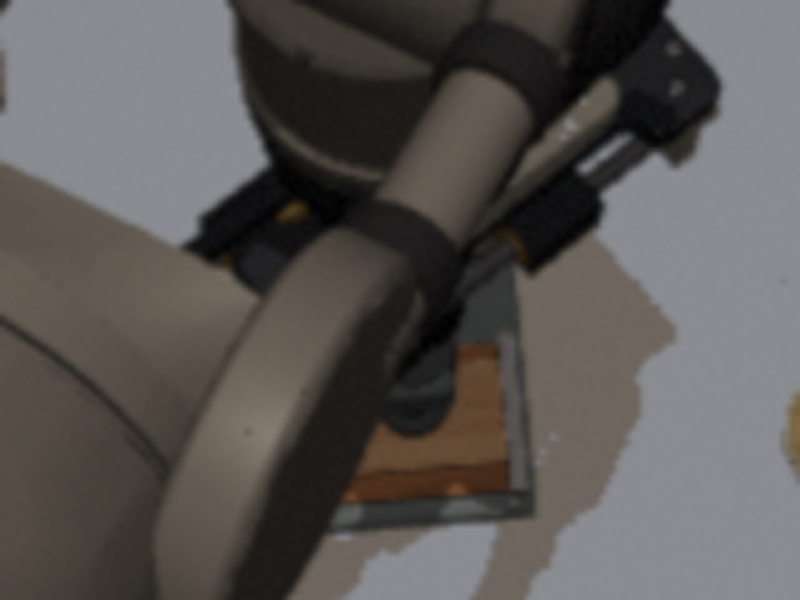

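The knob is gripped (opening 37.5 mm). I'll start turning, sinking 0.083 mm per degree.

```bash
cat > s.py <<'E'
from plant import bot
import numpy as np
o=bot.get_obs();np.set_printoptions(precision=3,suppress=True)
print(o['time'],o['tool_pos'],'yaw',round(o['tcp_rot'][2],4),'q6',round(o['joint_positions'][5],3),'F',o['contact_force'],'M',o['moment'],'t6',round(o['tau'][5],3),'w',round(o['grip_width'],1))
E
python3 -m inch '[0,0,0,0,0,0,-1, 0,0,0,0,0,0,-1, 0,0,-0.04,0,0,-5,-1, 0,0,-0.08,0,0,-10,-1, 0,0,-0.12,0,0,-15,-1]'; python3 s.py;python3 -m inch '[0,0,-0.03,0,0,-4,-1, 0,0,-0.07,0,0,-8,-1, 0,0,-0.1,0,0,-12,-1, 0,0,-0.13,0,0,-16,-1, 0,0,-0.17,0,0,-20,-1]'; python3 s.py
```

```text
time: 26.15
tool_pos: [599.3, -285.0, 138.9]
tcp_rot: [3.136, 0.0, -2.826]
contact_force: [-0.2, 0.3, 0.5]
grip_width: 36.9
26.15 [ 599.337 -284.984  138.85 ] yaw -2.8264 q6 -2.448 F [-0.213  0.268  0.471] M [-0.046 -0.044  0.244] t6 -0.92 w 36.9
time: 26.65
tool_pos: [599.4, -285.0, 137.2]
tcp_rot: [3.136, 0.0, 3.105]
contact_force: [0.1, 0.2, 1.3]
grip_width: 37.4
26.65 [ 599.4   -285.03   137.193] yaw 3.1054 q6 -2.098 F [0.146 0.162 1.294] M [-0.071 -0.034  0.254] t6 -0.688 w 37.4
```

```bash
for i in 1 2; do python3 -m inch '[0,0,-0.06,0,0,-7,-1, 0,0,-0.12,0,0,-14,-1, 0,0,-0.175,0,0,-21,-1, 0,0,-0.235,0,0,-28,-1, 0,0,-0.29,0,0,-35,-1]'; python3 s.py; done
```

```text
time: 27.15
tool_pos: [599.4, -285.2, 134.3]
tcp_rot: [3.136, 0.001, 2.49]
contact_force: [0.1, -0.9, 0.4]
grip_width: 37.5
27.15 [ 599.423 -285.201  134.314] yaw 2.4899 q6 -1.483 F [ 0.075 -0.899  0.443] M [-0.158  0.027  0.238] t6 -1.384 w 37.5
time: 27.65
tool_pos: [599.4, -285.4, 131.4]
tcp_rot: [3.137, 0.001, 1.875]
contact_force: [-0.3, -0.4, 1.5]
grip_width: 37.4
27.65 [ 599.368 -285.352  131.389] yaw 1.8745 q6 -0.866 F [-0.294 -0.358  1.49 ] M [-0.152  0.112  0.267] t6 -1.389 w 37.4
```

```bash
for i in 1 2; do python3 -m inch '[0,0,-0.017,0,0,-2,-1, 0,0,-0.033,0,0,-4,-1, 0,0,-0.05,0,0,-6,-1, 0,0,-0.067,0,0,-8,-1, 0,0,-0.083,0,0,-10,-1]' >/dev/null; python3 s.py; done
```

```text
28.15 [ 599.314 -285.439  130.531] yaw 1.699 q6 -0.69 F [ 0.412 -0.276  0.695] M [-0.099  0.091  0.245] t6 -0.23 w 37.3
28.65 [ 599.25  -285.474  129.679] yaw 1.5235 q6 -0.514 F [-0.329 -0.607  0.93 ] M [-0.086  0.083  0.232] t6 -0.23 w 37.2
```

```bash
python3 -m inch '[0,0,-0.017,0,0,-2,-1, 0,0,-0.033,0,0,-4,-1, 0,0,-0.05,0,0,-6,-1, 0,0,-0.067,0,0,-8,-1, 0,0,-0.083,0,0,-10,-1]' >/dev/null; python3 s.py
```

```text
29.15 [ 599.21  -285.513  128.789] yaw 1.3479 q6 -0.337 F [-0.14   0.092  1.604] M [-0.073  0.059  0.267] t6 -0.23 w 37.5
```

```bash
python3 -m inch '[0,0,-0.017,0,0,-2,-1, 0,0,-0.033,0,0,-4,-1, 0,0,-0.05,0,0,-6,-1, 0,0,-0.067,0,0,-8,-1, 0,0,-0.083,0,0,-10,-1]' >/dev/null; python3 s.py
```

```text
29.65 [ 599.136 -285.526  127.978] yaw 1.1724 q6 -0.161 F [ 0.176 -0.379  1.127] M [-0.073  0.11   0.199] t6 -0.23 w 37.4
```

```bash
python3 -m inch '[0,0,-0.017,0,0,-2,-1, 0,0,-0.033,0,0,-4,-1, 0,0,-0.05,0,0,-6,-1, 0,0,-0.067,0,0,-8,-1, 0,0,-0.083,0,0,-10,-1]' >/dev/null; python3 s.py
```

```text
30.15 [ 599.095 -285.538  127.152] yaw 0.9969 q6 0.015 F [-0.395  0.226  1.302] M [-0.068  0.161  0.25 ] t6 -0.23 w 37.8
```

The torque noise is about 0.03, so I'll cross-check the gap with the camera: lowest point of the foot's rim in the scene view, before turning and now.

```bash
python3 s.py; python3 - <<'E'
from h import *
im=bot.capture("scene")[:,:,::-1]; cv2.imwrite("pics/k3.png",im)
im0=cv2.imread("pics/scene0.png")
a=cv2.resize(im0[225:285,235:295],None,fx=6.6,fy=6.6,interpolation=cv2.INTER_CUBIC)
b=cv2.resize(im[225:285,235:295],None,fx=6.6,fy=6.6,interpolation=cv2.INTER_CUBIC)
cv2.imwrite("pics/k3c.png",cv2.convertScaleAbs(np.hstack([a,b]),alpha=1.8))
th=np.linspace(0,6.28,200)
for h in(20,27,32,37,41,45):
    q=np.array([proj("scene",(599+14*np.cos(t),-285.7+14*np.sin(t),h)) for t in th]);i=q[:,1].argmax()
    print(h,q[i],(q[i]-[235,225])*6.6)
E
```

```text
30.15 [ 599.095 -285.538  127.152] yaw 0.9969 q6 0.015 F [-0.395  0.226  1.302] M [-0.068  0.161  0.25 ] t6 -0.23 w 37.8
20 [268.66759038 268.76080086] [222.20609653 288.82128565]
27 [268.42290355 266.61638217] [220.59116343 274.66812235]
32 [268.24644072 265.06987399] [219.42650875 264.46116831]
37 [268.06855316 263.51087961] [218.25245089 254.17180542]
41 [267.92520569 262.2545921 ] [217.30635753 245.88030789]
45 [267.7809263  260.99013744] [216.35411359 237.53490711]
```

View pics/k3c.png

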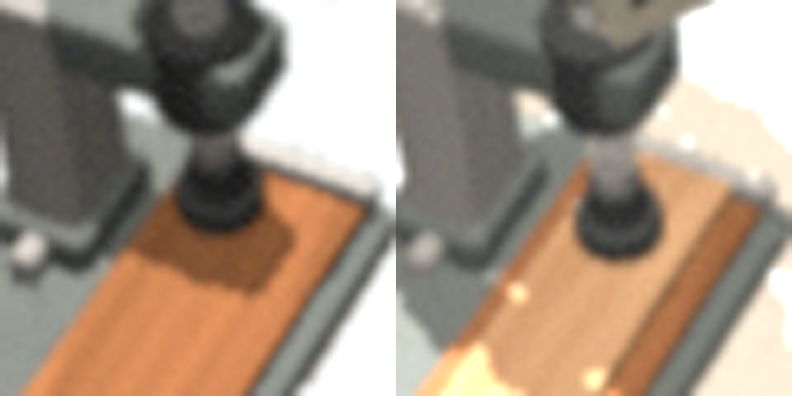

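```bash
cat > s.py <<'E'
from plant import bot
import numpy as np
np.set_printoptions(precision=3,suppress=True)
L=[bot.get_obs()]
for i in range(4): bot.capture("top"); L.append(bot.get_obs())
o=L[-1]
print(o['time'],o['tool_pos'],'turn',round((-2.5615-o['tcp_rot'][2])%(2*np.pi),4),'q6',round(o['joint_positions'][5],3),'F',np.mean([l['contact_force'] for l in L],0),'Mz',np.array([l['moment'][2] for l in L]),'mean',round(np.mean([l['moment'][2] for l in L]),4),'t6',np.array([l['tau'][5] for l in L]),'w',round(o['grip_width'],1))
E
python3 s.py
for i in 1 2; do python3 -m inch '[0,0,-0.017,0,0,-2,-1, 0,0,-0.033,0,0,-4,-1, 0,0,-0.05,0,0,-6,-1, 0,0,-0.067,0,0,-8,-1, 0,0,-0.083,0,0,-10,-1]' >/dev/null; python3 s.py; done
```

```text
30.4 [ 599.077 -285.544  127.121] turn 2.7232 q6 0.013 F [-0.345  0.194  1.075] Mz [ 0.172  0.082 -0.031 -0.009 -0.007] mean 0.0416 t6 [0.045 0.404 0.132 0.029 0.014] w 37.7
31.1 [ 599.06  -285.536  126.321] turn 2.8966 q6 0.187 F [-0.007 -0.125  0.761] Mz [0.201 0.13  0.    0.045 0.018] mean 0.0787 t6 [-0.23   0.045  0.396  0.127  0.029] w 37.1
31.8 [ 599.004 -285.521  125.47 ] turn 3.0699 q6 0.361 F [-0.701  0.316  0.873] Mz [0.201 0.136 0.052 0.009 0.021] mean 0.0836 t6 [-0.23   0.05   0.398  0.13   0.035] w 38.1
```

```bash

for i in 1 ; do python3 -m inch '[0,0,-0.017,0,0,-2,-1, 0,0,-0.033,0,0,-4,-1, 0,0,-0.05,0,0,-6,-1, 0,0,-0.067,0,0,-8,-1, 0,0,-0.083,0,0,-10,-1]' >/dev/null; python3 s.py; done
```

```text
32.5 [ 598.978 -285.51   124.664] turn 3.2431 q6 0.535 F [-0.726  0.171  1.192] Mz [ 0.217  0.173 -0.005  0.048  0.009] mean 0.0885 t6 [-0.23   0.052  0.399  0.131  0.038] w 37.3
```

```bash

for i in 1 ; do python3 -m inch '[0,0,-0.017,0,0,-2,-1, 0,0,-0.033,0,0,-4,-1, 0,0,-0.05,0,0,-6,-1, 0,0,-0.067,0,0,-8,-1, 0,0,-0.083,0,0,-10,-1]' >/dev/null; python3 s.py; done
```

```text
33.2 [ 598.919 -285.437  123.784] turn 3.4164 q6 0.708 F [-0.466  0.525  1.044] Mz [ 0.226  0.119  0.029  0.007 -0.002] mean 0.0758 t6 [-0.229  0.053  0.399  0.131  0.039] w 37.3
```

```bash

for i in 1 ; do python3 -m inch '[0,0,-0.017,0,0,-2,-1, 0,0,-0.033,0,0,-4,-1, 0,0,-0.05,0,0,-6,-1, 0,0,-0.067,0,0,-8,-1, 0,0,-0.083,0,0,-10,-1]' >/dev/null; python3 s.py; done
```

```text
33.9 [ 598.908 -285.434  122.983] turn 3.5895 q6 0.881 F [-0.82   0.395  1.479] Mz [ 0.276  0.204  0.048 -0.019  0.028] mean 0.1074 t6 [-0.229  0.053  0.399  0.131  0.039] w 37.2
```

```bash

for i in 1 ; do python3 -m inch '[0,0,-0.017,0,0,-2,-1, 0,0,-0.033,0,0,-4,-1, 0,0,-0.05,0,0,-6,-1, 0,0,-0.067,0,0,-8,-1, 0,0,-0.083,0,0,-10,-1]' >/dev/null; python3 s.py; done
```

```text
34.6 [ 598.857 -285.383  122.122] turn 3.7627 q6 1.055 F [-0.424  0.743  1.493] Mz [ 0.252  0.172 -0.002  0.01   0.074] mean 0.1013 t6 [-0.225  0.058  0.401  0.134  0.042] w 37.4
```

```bash

for i in 1 ; do python3 -m inch '[0,0,-0.017,0,0,-2,-1, 0,0,-0.033,0,0,-4,-1, 0,0,-0.05,0,0,-6,-1, 0,0,-0.067,0,0,-8,-1, 0,0,-0.083,0,0,-10,-1]' >/dev/null; python3 s.py; done
```

```text
35.3 [ 598.839 -285.36   121.328] turn 3.9358 q6 1.228 F [-0.757  0.761  1.03 ] Mz [0.226 0.127 0.129 0.073 0.032] mean 0.1176 t6 [-0.18   0.103  0.444  0.177  0.087] w 37.5
```

The noise-free joint-6 torque shifted by +0.0035, then by a further +0.045 N m. At 0.27 N m/rad that puts the touch at a turn of about 3.755 rad, so the target is 4.175. I'm at 3.936, which leaves 13.8°.

```bash

for i in 1 ; do python3 -m inch '[0,0,-0.017,0,0,-2,-1, 0,0,-0.033,0,0,-4,-1, 0,0,-0.05,0,0,-6,-1, 0,0,-0.067,0,0,-8,-1, 0,0,-0.083,0,0,-10,-1]' >/dev/null; python3 s.py; done
```

```text
36.0 [ 598.853 -285.292  120.508] turn 4.1089 q6 1.401 F [-0.861  1.208  1.274] Mz [0.328 0.271 0.11  0.102 0.1  ] mean 0.182 t6 [-0.136  0.147  0.488  0.221  0.131] w 37.4
```

```bash
python3 -m inch '[0,0,-0.007,0,0,-0.8,-1, 0,0,-0.013,0,0,-1.6,-1, 0,0,-0.02,0,0,-2.4,-1, 0,0,-0.027,0,0,-3.2,-1, 0,0,-0.033,0,0,-4,-1]'; python3 s.py
```

```text
time: 36.5
tool_pos: [598.8, -285.3, 120.2]
tcp_rot: [3.138, 0.002, -0.458]
contact_force: [0.3, 1.2, 0.4]
grip_width: 37.5
36.7 [ 598.842 -285.273  120.179] turn 4.1787 q6 1.471 F [-0.631  1.057  0.959] Mz [0.324 0.291 0.214 0.273 0.231] mean 0.2665 t6 [0.156 0.242 0.383 0.276 0.232] w 37.3
```

About 0.42 rad past touch. I'll let go and rise.

```bash
python3 -m inch '[0,0,0,0,0,0,0.4, 0,0,0,0,0,0,0.4, 0,0,0,0,0,0,0.4, 0,0,0,0,0,0,0.4, 0,0,0,0,0,0,0.4]'; python3 -m inch '[0,0,1,0,0,0,0.4, 0,0,4,0,0,0,0.4, 0,0,8,0,0,0,0.4, 0,0,12,0,0,0,0.4, 0,0,14,0,0,0,0.4]';python3 -m inch '[-3,3,0,0,0,0,0.4, -6,6,0,0,0,0,0.4, -9,9,0,0,0,0,0.4, -12,12,0,0,0,0,0.4, -15,15,0,0,0,0,0.4]'; python3 -m inch '[0,4,0,0,0,0,0.4, 0,8,0,0,0,0,0.4, 0,12,0,0,0,0,0.4, 0,14,0,0,0,0,0.4, 0,14,0,0,0,0,0.4]';  python3 - <<'E'
from h import *
for n in("scene","top"):
    im=bot.capture(n)[:,:,::-1]; u,v=proj(n,(600,-255,60)).astype(int)
    cv2.imwrite(f"pics/f_{n}.png",im)
    cv2.imwrite(f"pics/fc_{n}.png",cv2.resize(im[max(v-60,0):v+60,u-80:u+80],None,fx=5,fy=5,interpolation=cv2.INTER_CUBIC))
hsv=cv2.cvtColor(im,cv2.COLOR_BGR2HSV)
m=cv2.inRange(hsv,(14,60,60),(28,255,255)); m[:, :200]=0;m[:,350:]=0;m[260:]=0;m[:150]=0
c=max(cv2.findContours(m,cv2.RETR_EXTERNAL,cv2.CHAIN_APPROX_NONE)[0],key=cv2.contourArea)
r=cv2.minAreaRect(np.array([onz("top",*p[0],27)[:2] for p in c],np.float32));print(r)
O=np.array([599.0,-285.7]);a=-0.0165
d=np.array(r[0])-O;print("press xy",d@[np.cos(a),np.sin(a)],d@[-np.sin(a),np.cos(a)])
E
```

```text
time: 37.2
tool_pos: [598.8, -285.4, 120.1]
tcp_rot: [3.138, 0.002, -0.457]
contact_force: [0.7, -0.1, 0.7]
grip_width: 64.0
time: 37.7
tool_pos: [599.8, -285.9, 265.6]
tcp_rot: [3.138, -0.005, -0.457]
contact_force: [0.1, -2.1, 0.6]
grip_width: 64.2
time: 38.2
tool_pos: [448.5, -134.8, 266.4]
tcp_rot: [3.138, -0.007, -0.457]
contact_force: [0.9, 0.5, 0.7]
grip_width: 64.1
time: 38.7
tool_pos: [448.4, 7.4, 267.5]
tcp_rot: [3.139, -0.008, -0.454]
contact_force: [-0.4, -0.2, 1.2]
grip_width: 64.3
((599.0106201171875, -238.353515625), (163.5462646484375, 44.414459228515625), 89.3388442993164)
press xy -0.7705628733921622 47.340214705017516
```

View pics/fc_scene.png

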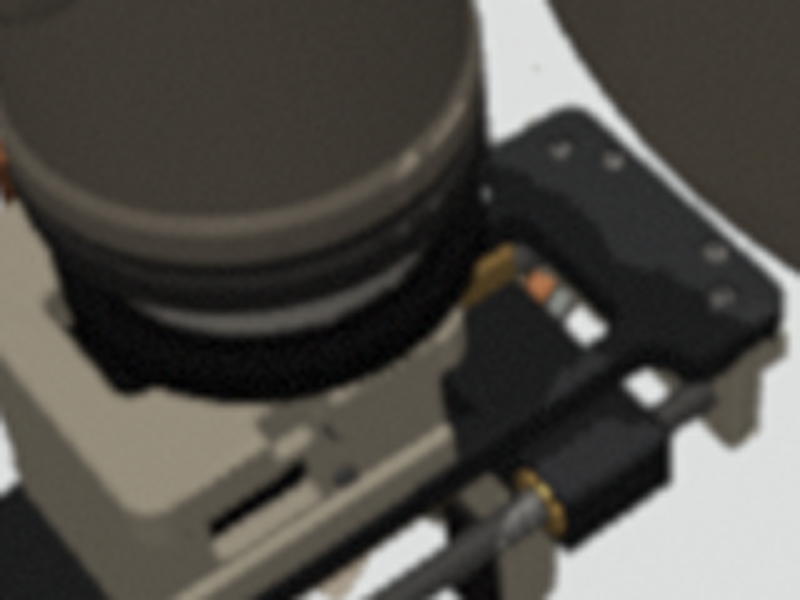

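View pics/fc_top.png

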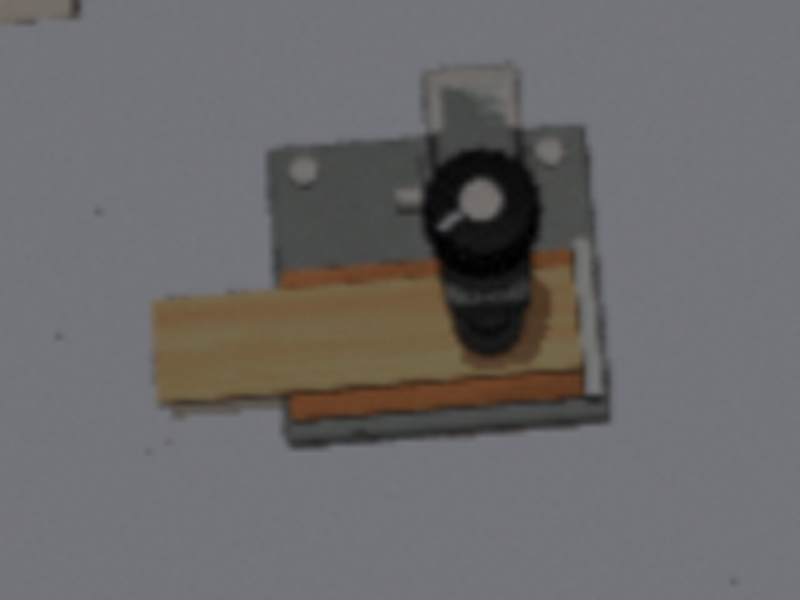

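The pointer has turned from about -5° to about 234° clockwise (≈4.17 rad), matching the hand's turn. The board is at (-0.8, 47.3), the hand is clear and nothing is touching. Handing in.

```bash
python3 -c "
from plant import bot
print(bot.get_obs()['time']); print(bot.close_job())"
```

```text
38.8
the job is handed in; nothing more can be done
None
```

The board is clamped in the press and the job was handed in at 38.8 s. No verdict came back.

**Board:** I took the left-hand board and slid it under the foot to the end stop, where I felt 5.6 N. It was released there and, in the top picture, still lies there after clamping, centre at press x -0.8, y 47.3 mm and about 0.3° off the bed's direction. Its height was not measured directly.

**Clamping:** I turned the knob in one grasp while sinking with it; the averaged force along the stem stayed at or below about 1.5 N. The foot touched at about 3.755 rad and I stopped at 4.179 rad, about 0.42 rad past touch, which should be about 24 N. The clamping force itself could not be read.

**Checks that disagreed:**
- **Finger height:** the fingertips are about 22 mm above the reported tool point. My first two grasps missed because of this and because I lifted before the fingers had closed. I then found the table by touch (about 21 N).
- **Torque readings:** the measured moment was too noisy (about ±0.03 N m) to show the touch. I used the joint-6 torque instead, which rose clearly at touch (about 0.045 N m per 10° step). The knob's pointer in the last picture gives about the same turn, 4.17 rad.
- **Last view:** the hand hid the press in the scene camera, so only the top camera confirms the final state.

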